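# Preset the tyre inflation unit: zero the dial, then four clicks up

## Robot

A 6-joint arm with a two-finger parallel gripper is mounted at the origin on the work surface. World frame = base frame: x ahead of the robot, y to its left, z up, the work surface at z = 0. Lengths are in mm, angles in rad, forces in N, time in s.
With the tool pointing down it reaches from about 275 to 825 mm from the base axis. Payload 4.9 kg.
Tool frame: the origin (TCP) lies between the finger pads; the fingertips stand 11 mm ahead of it and the grasp point (between the pads) lies 8 mm behind it; z points along the fingers, x is the direction in which the jaws open and shut, and the axes are right-handed (so a half turn about z gives the same grasp; the last joint's range is limited). The gripper opens to 85 mm and grips with 20 to 120 N. Pads are 22 mm wide; open, the fingers measure 114 mm over their backs; the gripper's body (76 mm by 85 mm) begins 54 mm behind the grasp point. The pads swing forward as they close: fully open they stand 13 mm farther back than shut.
Start: joints at [-1.467, 0.326, -0.193, 1.052, 0, 1.437], TCP at [129.572, -534.537, 242.281] pointing down, gripper open.
Joint ranges: [-2.65, 2.65], [-0.97, 1.79], [-1.3, 1.35], [-1.93, 2.1], [-1.47, 1.37], [-3.14, 3.14]. Speed limits (rad/s): [2.57, 2.57, 3.14, 3.14, 3.14, 3.14].

## Interface

Orientations are given as a 3x3 rotation matrix whose columns are the frame's x, y, z axes.
In Python, from plant import env gives the robot as it stands.
- The arm moves only by the tool move_arm, never from a script. Its argument "commands" is a list of rows, each a list of 3 entries, a list of its own where there are three numbers: the opening, from 0 (shut) to 1 (fully open), then the shift along the world's x, y, z as a fraction of full scale, then the turn about the world's z as a fraction of full scale. A call has 1 to 10 rows; each row is the pose to reach, as a shift and turn from the pose commanded when the call began, turning the shorter way round; what a row does not reach only later rows make up. Full scale, the value 1, is 0.25 m for a shift and 180 degrees for a turn. A row lasts 1/12 s, in which the tool goes at most 41.7 mm and 7.16 degrees, less where a joint would pass 70% of its speed; a pose out of reach is approached as far as the arm can. A call with a number of a shift or a turn outside -1 to 1 is refused whole. A call with a gripper value outside its range is refused whole. The fingers move at their own pace and stop on an object; the grip force is fixed at half the most. Time passes only in rows, so rows that repeat a pose let the fingers close. It gives the time, the measured TCP pose, the force and the opening at its end, in the units of the state.
- env.state(): the state, without advancing time (a new reading comes with each control period).
- env.read_camera(name): name is "side" or "top"; returns the picture (384x512x3 uint8, red, green, blue); there is no depth.
- env.camera_params(name): a dict with "mtx" (3x3 intrinsics, pixels), "k1" (the pictures are not rectified: a ray, as slopes to the right and down, at radius r is drawn at 1 + k1 r^2 times it, then the intrinsics apply), "R" (3x3) and "t" (3): a world point X has camera coordinates R X + t. Camera axes: x right, y down, z forward; pixel columns grow to the right and rows downward; lengths in mm; the calibration is good to about 2 mm. A picture is of the moment at which its call begins. camera_params takes no time and is no camera call.
- env.finish_job(): hands the job in, once; it reports no verdict.
The state is a dict: "t": time; "joints": joint angles; "joint_vel": joint speeds; "effort": joint torques, N m; "position": TCP position; "tool_rot": TCP orientation; "contact_force": force on the tool from outside, world axes, zero at the start; "torque": the same for the moment, N m; "width": finger opening in mm.
Only numpy, scipy, OpenCV 4.12 (cv2) and the standard library are available. Lean on these libraries where they do the work, as an engineer would, in place of code of your own. Each camera call takes 0.05 s, during which the arm holds its last target.

## Task

Set the pressure dial on the tyre inflation unit by touch: with a fingertip, push the black three-lobed dial gently anticlockwise (seen from above) until it is on its zero stop, then push it clockwise exactly four clicks and leave it there, never turning it past the fourth click. Do not grip the dial or force it, and leave the loose things around it where they are.

Things in the scene. Friction and masses are not known exactly. Their poses are not given: they have to be found in the camera images.
- dial (a joint): Angle of the dial, rad, about its upright axis: 0 on the zero stop (hard), growing CLOCKWISE from above. Clicks (ball detents) every 24 degrees (0.419): 0.419, 0.838, 1.257, 1.676 (fourth), ... upper stop 3.77. Released between clicks it snaps to the nearest; past halfway it jumps ahead of the finger to the next. Leaving a click takes 3 to 4 N at the lobes. At the start it is 1.5 to 4.2 clicks up.
- knob: The dial: black plastic three-lobed knob, 24 mm tall, core 42 mm diameter, lobes 120 degrees apart, 15 mm wide, straight flanks, rounded ends 38.5 mm from the axis; open bays between them down to the panel. Origin on the axis at the lobes' underside, 91.5 mm above the bench, 6.5 above the panel; z up. x axis along the lobe with a white line on top (the index).
- console: The tyre inflation unit: grey steel box bolted to the bench, 220 mm (x) by 320 (y) by 85 high, flat aluminium top panel. Origin under its centre at bench height; operator's side is -x. Dial axis at x -35, y +75 mm in this frame; a flat round gauge, 104 mm diameter, rises 12 mm from the panel at x +28, y -72.
- zero_mark (a point): The thick zero tick on the flat scale plate round the dial, 47 mm from the dial's axis, level with the panel; the index lobe points at it when the dial is on its zero stop. Thinner ticks follow clockwise, one per click (24 degrees).
- socket: Bystander: deep steel wheel-nut socket, 35 mm diameter, 78 mm high, standing on the bench beside the unit on the gauge's side. Origin under its centre.
- cap_jar: Bystander: small clear jar with black lid, 60 mm diameter, 75 mm high, standing on the bench beside the unit on the dial's side. Origin under its centre.
- centre_cap: Bystander: loose wheel centre cap, an aluminium disc 60 mm diameter, 15 mm high, lying on the unit's top panel in front of the gauge. Origin under its centre.
- tread_gauge: Bystander: T-shaped steel tread depth gauge, 97 mm long, 50 mm wide, 8 mm high, lying on the bench in front of the unit. Origin at mid-length underneath, stem along its x.

How it is judged:
By the outcome, as a careful person would: the job done as asked, in the order asked, and still so for the second after the job is handed in, with the robot touching nothing.
It also fails if it takes over 64 s, if anything falls off the work surface, if the arm or the gripper's body presses on something with over 40 N, if the wrist force passes 120 N, or if a joint passes its speed limit or range.

## Working session

There is one attempt and no reset: what is moved stays moved. The work goes in short steps, Python scripts to look and compute and a tool call to move; the robot and the scene stay as the last step left them, time stands still between calls to the robot, and variables do not carry over. Pictures are saved under pics/ and viewed, and the job is handed in when it is done.

Besides the shell and the picture viewer there is one more tool, called after "Request:" by a JSON object that holds its "fn" and its "kwargs", one argument or row to a line. move_arm: Moves the arm, as the interface text tells. Its arguments: {"type":"object","properties":{"commands":{"type":"array","items":{"type":"array"}}},"required":["commands"]}

```bash
mkdir -p pics; ls; python3 - <<'E'
from plant import env
import cv2
for n in("top","side"):
    im=env.read_camera(n); cv2.imwrite(f"pics/{n}0.png",im[:,:,::-1]); p=env.camera_params(n); print(n,p)
s=env.state(); print({k:(s[k]) for k in("t","position","contact_force","width")})
E
```

```text
pics
top {'mtx': array([[405.66592043,   0.        , 255.3017799 ],
       [  0.        , 405.66592043, 184.90832912],
       [  0.        ,   0.        ,   1.        ]]), 'k1': -0.08842671922162199, 'R': array([[ 0.02795656, -0.99922768, -0.02761285],
       [-0.99510692, -0.02520121, -0.09553594],
       [ 0.09476628,  0.03014859, -0.99504292]]), 't': array([  8.11843152, 556.24355081, 996.80041491])}
side {'mtx': array([[427.22782358,   0.        , 256.0005043 ],
       [  0.        , 427.22782358, 192.89608912],
       [  0.        ,   0.        ,   1.        ]]), 'k1': -0.15878089199486525, 'R': array([[-0.80006995, -0.59983725,  0.00912985],
       [-0.41486587,  0.54223185, -0.73066472],
       [ 0.43332942, -0.58837055, -0.68267541]]), 't': array([ 420.58131429,  281.33484728, 1029.06366873])}
{'t': 0.1, 'position': array([ 129.50729763, -534.04082101,  241.59318612]), 'contact_force': array([0.23497611, 0.45185203, 0.98254047]), 'width': 85.1601822379466}
```

View pics/top0.png

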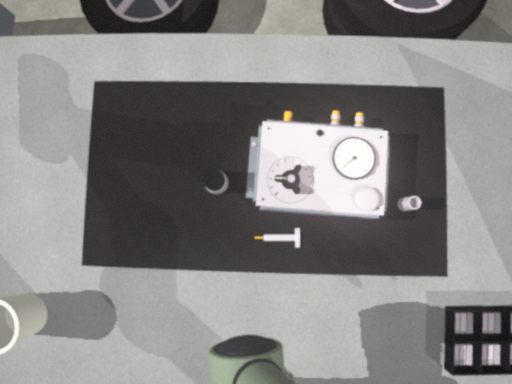

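View pics/side0.png

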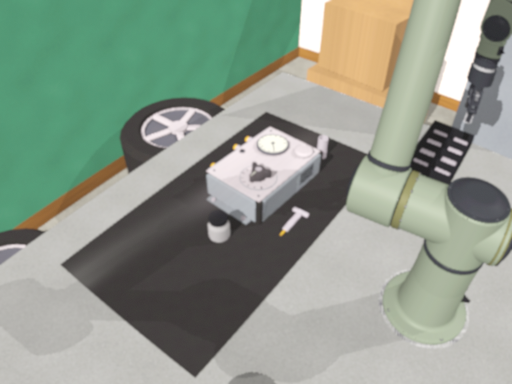

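The top view shows the console at about (260–388, 122–216), the dial near (292,178), the gauge at (353,158), the cap at (367,199), the jar at (215,182), the socket at (409,203) and the T gauge at (280,238). I'll zoom in on these.

```bash
python3 - <<'E'
import cv2
im=cv2.imread("pics/top0.png")
cv2.imwrite("pics/c1.png",cv2.resize(im[145:215,240:340],None,fx=8,fy=8,interpolation=cv2.INTER_CUBIC))
cv2.imwrite("pics/c2.png",cv2.resize(im[100:250,200:430],None,fx=3.4,fy=3.4,interpolation=cv2.INTER_CUBIC))
im=cv2.imread("pics/side0.png")
cv2.imwrite("pics/c3.png",cv2.resize(im[120:225,200:330],None,fx=5.5,fy=5.5,interpolation=cv2.INTER_CUBIC))
E
```

```text
(no output)
```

View pics/c1.png

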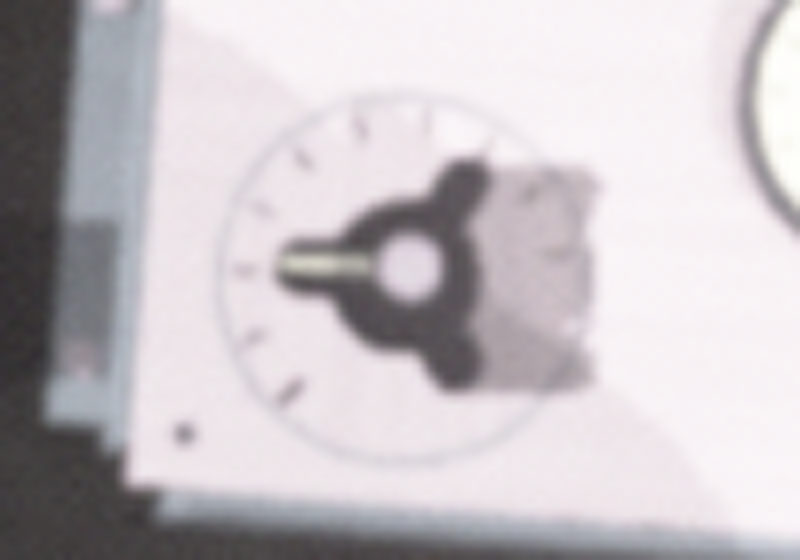

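View pics/c2.png

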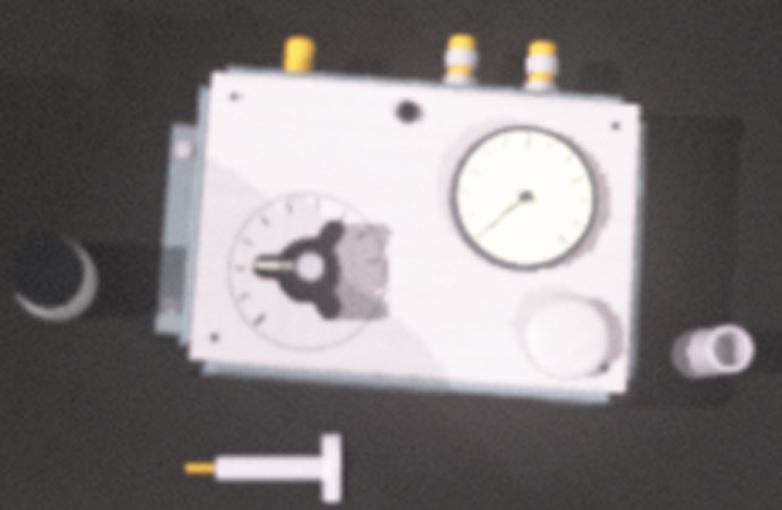

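View pics/c3.png

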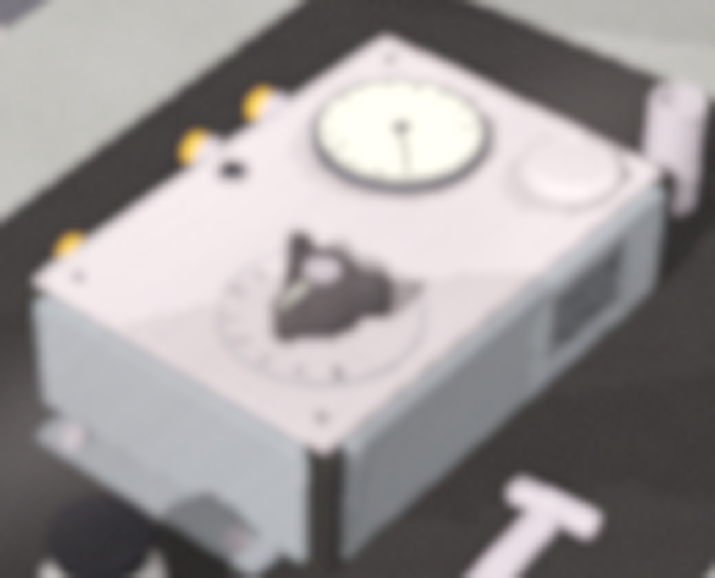

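```bash
cat > h.py <<'E'
import numpy as np, cv2
from plant import env
from scipy.optimize import least_squares
P={n:env.camera_params(n) for n in("top","side")}
def proj(n,X):
    p=P[n]; c=np.atleast_2d(X)@p["R"].T+p["t"]; s=c[:,:2]/c[:,2:]
    s=s*(1+p["k1"]*(s**2).sum(1,keepdims=True))
    return s@p["mtx"][:2,:2].T+p["mtx"][:2,2]
def back(n,uv,z):
    p=P[n]
    r=least_squares(lambda q:(proj(n,[q[0],q[1],z])[0]-uv),[450,0]); return r.x
E
python3 - <<'E'
from h import *
def c1(u,v): return [(u+.5)/8-.5+240,(v+.5)/8-.5+145]
def c2(u,v): return [(u+.5)/3.4-.5+200,(v+.5)/3.4-.5+100]
def c3(u,v): return [(u+.5)/5.5-.5+200,(v+.5)/5.5-.5+120]
# obs: cam, console xyz, px
O=[("top",(110,160,85),c2(214,72)),("top",(110,-160,85),c2(640,106)),("top",(-110,-160,85),c2(630,393)),("top",(-110,160,85),c2(190,358)),
("top",(28,-72,97),c2(525,197)),("top",(-35,75,115.5),c1(412,268)),("top",(-35,75,85),c1(404,280)),
("side",(110,160,85),c3(36,284)),("side",(-110,160,85),c3(318,450)),("side",(-110,-160,85),c3(660,168)),("side",(110,-160,85),c3(386,36)),
("side",(28,-72,97),c3(401,130)),("side",(-35,75,115.5),c3(322,268)),("side",(-35,75,85),c3(322,318))]
def T(q,X):
    c,s=np.cos(q[2]),np.sin(q[2]); return np.array([q[0]+c*X[0]-s*X[1],q[1]+s*X[0]+c*X[1],X[2]])
for cams in(("top",),("side",),("top","side")):
    f=lambda q:np.concatenate([proj(n,T(q,X))[0]-u for n,X,u in O if n in cams])
    r=least_squares(f,[450,0,0],loss="soft_l1"); print(cams,r.x,np.round(f(r.x).reshape(-1,2),1).tolist()); print("axis",T(r.x,(-35,75,0)))
A=T(r.x,(-35,75,0))
for nm,uv,z in(("index tip",(283,263),115.5),("lobe2",(470,168),115.5),("lobe3",(458,380),115.5),("zero",(290,390),85),("t1",(256,337),85),("t2",(243,270),85),("t3",(262,209),85),("t4",(304,159),85),("t5",(362,127),85)):
    w=back("top",c1(*uv),z); d=w-A[:2]; print(nm,w,np.hypot(*d),np.degrees(np.arctan2(d[1],d[0])))
E
```

```text
('top',) [ 595.96081695 -138.0723205    -6.34396943] [[-2.8, -3.7], [3.7, -2.5], [1.6, 4.1], [-3.9, 2.8], [0.4, 0.1], [-0.3, -0.1], [-0.0, -0.2]]
axis [565.5814569  -61.08469498   0.        ]
('side',) [ 5.94720445e+02 -1.35683840e+02 -5.81309992e-02] [[-3.9, -0.9], [1.4, 2.7], [4.0, 0.2], [-0.2, -1.6], [-0.1, -0.6], [-0.2, 0.6], [-0.3, -0.5]]
axis [564.13693472 -58.77708583   0.        ]
('top', 'side') [ 5.95793379e+02 -1.37508025e+02 -5.95021697e-02] [[-3.1, -3.6], [3.4, -2.5], [1.4, 4.1], [-4.1, 2.9], [0.2, 0.2], [-0.5, -0.0], [-0.2, -0.1], [-3.8, -1.4], [1.4, 2.2], [4.0, -0.1], [-0.1, -1.9], [-0.0, -0.9], [-0.2, 0.1], [-0.3, -0.9]]
axis [565.31534927 -60.55940773   0.        ]
index tip [565.81456126 -24.52781421] 36.035051609635644 89.20622688174484
lobe2 [594.76654449 -77.85005447] 34.151711008478586 -30.41697814096899
lobe3 [533.30184521 -75.48923988] 35.32370776185995 -154.99751556220173
zero [531.50036424 -28.03065871] 46.920919908894454 136.11068007649533
t1 [547.01609475 -17.577279  ] 46.715373342623906 113.06144322771678
t2 [566.93172832 -13.22956846] 47.35743200811725 88.04403057788258
t3 [585.36454022 -18.4437045 ] 46.6444264236696 64.54320467635472
t4 [600.71686313 -30.61543531] 46.367107611849804 40.22583591354226
t5 [610.79278028 -47.71254588] 47.25715386195486 15.774388095788545
```

```bash
python3 - <<'E'
from h import *
s=env.state(); print(np.round(s["tool_rot"],3),s["joints"].round(3),s["effort"].round(2),s["t"])
p=np.array([564.8,-98,190]); print((p-s["position"])/250)
E
```

```text
[[ 0.236 -0.972 -0.   ]
 [-0.972 -0.236  0.001]
 [-0.001 -0.    -1.   ]] [-1.467  0.327 -0.193  1.052 -0.     1.437] [ 0.000e+00 -4.442e+01  2.630e+01  1.000e-02 -0.000e+00  0.000e+00] 0.1
[ 1.74117081  1.74416328 -0.20637274]
```

Request:
{"fn": "move_arm", "kwargs": {
  "commands": [
    [0,[0.87,0.87,-0.05],0.35],
    [0,[0.87,0.87,-0.05],0.35],
    [0,[0.87,0.87,-0.05],0.35],
    [0,[0.87,0.87,-0.05],0.35],
    [0,[0.87,0.87,-0.05],0.35],
    [0,[0.87,0.87,-0.05],0.35],
    [0,[0.87,0.87,-0.05],0.35],
    [0,[0.87,0.87,-0.05],0.35],
    [0,[0.87,0.87,-0.05],0.35],
    [0,[0.87,0.87,-0.05],0.35]
  ]
}}

```text
t: 0.93
position: [347.7, -315.7, 229.5]
tool_rot: [[0.974, -0.227, -0.001], [-0.227, -0.974, 0.001], [-0.001, -0.0, -1.0]]
contact_force: [0.2, -0.5, -0.3]
width: 0.0
```

Request:
{"fn": "move_arm", "kwargs": {
  "commands": [
    [0,[0.87,0.87,-0.05],0.35],
    [0,[0.87,0.87,-0.05],0.35],
    [0,[0.87,0.87,-0.05],0.35],
    [0,[0.87,0.87,-0.05],0.35],
    [0,[0.87,0.87,-0.05],0.35],
    [0,[0.87,0.87,-0.05],0.35],
    [0,[0.87,0.87,-0.05],0.35],
    [0,[0.87,0.87,-0.05],0.35],
    [0,[0.87,0.87,-0.05],0.35],
    [0,[0.87,0.87,-0.05],0.35]
  ]
}}

```text
t: 1.77
position: [564.9, -99.1, 216.5]
tool_rot: [[0.648, 0.762, -0.001], [0.762, -0.648, 0.0], [-0.001, -0.001, -1.0]]
contact_force: [-0.2, -0.2, 0.1]
width: 0.1
```

Request:
{"fn": "move_arm", "kwargs": {
  "commands": [
    [0,[0,0.004,-0.26],0.219],
    [0,[0,0.004,-0.26],0.219],
    [0,[0,0.004,-0.26],0.219],
    [0,[0,0.004,-0.26],0.219],
    [0,[0,0.004,-0.26],0.219],
    [0,[0,0.004,-0.26],0.219],
    [0,[0,0.004,-0.26],0.219]
  ]
}}

```text
t: 2.35
position: [563.9, -99.8, 152.1]
tool_rot: [[0.022, 1.0, -0.001], [1.0, -0.022, -0.0], [-0.0, -0.001, -1.0]]
contact_force: [0.5, -0.7, 0.6]
width: 0.4
```

```bash
cat > look.py <<'E'
import sys
from h import *
k=sys.argv[1]
s=env.state(); print("t",s["t"],s["position"].round(1),s["contact_force"].round(2),"yaw",np.degrees(np.arctan2(s["tool_rot"][1,0],s["tool_rot"][0,0])).round(1),s["joints"].round(2))
im=env.read_camera("side")[:,:,::-1]; cv2.imwrite(f"pics/s{k}.png",im)
a=cv2.resize(im[130:210,215:305],None,fx=6,fy=6,interpolation=cv2.INTER_CUBIC)
cv2.imwrite(f"pics/sc{k}.png",a)
if len(sys.argv)>2:
    im=env.read_camera("top")[:,:,::-1]; cv2.imwrite(f"pics/t{k}.png",im)
    cv2.imwrite(f"pics/tc{k}.png",cv2.resize(im[135:215,245:345],None,fx=7,fy=7,interpolation=cv2.INTER_CUBIC))
E
python3 look.py 1 t
```

```text
t 2.35 [563.9 -99.8 152.1] [ 0.54 -0.69  0.56] yaw 88.7 [-0.3   0.44 -0.26  0.87 -0.   -0.28]
```

View pics/sc1.png

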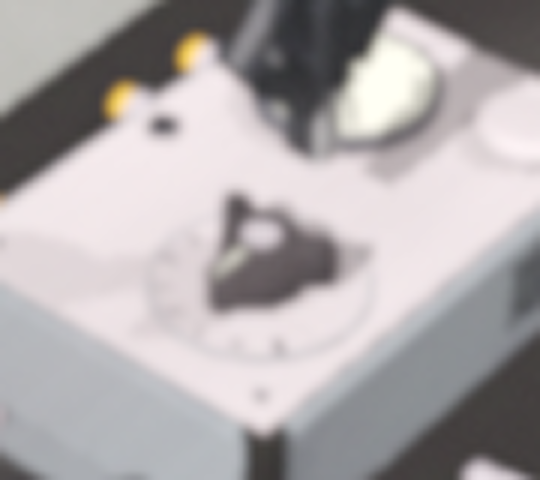

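View pics/tc1.png

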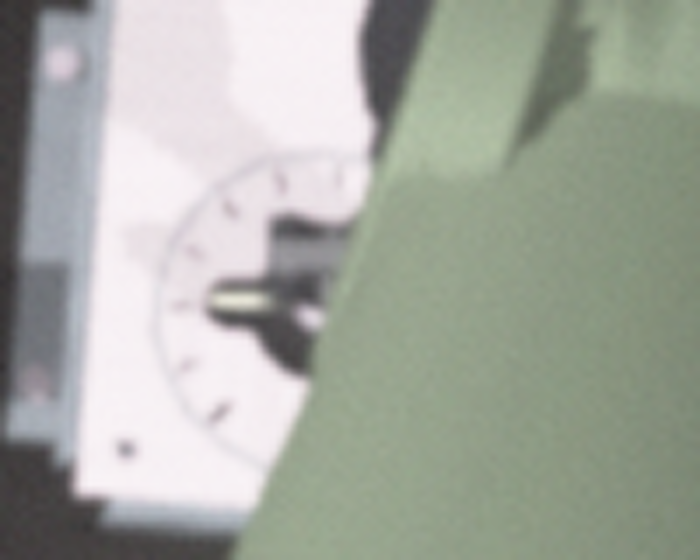

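View pics/s1.png

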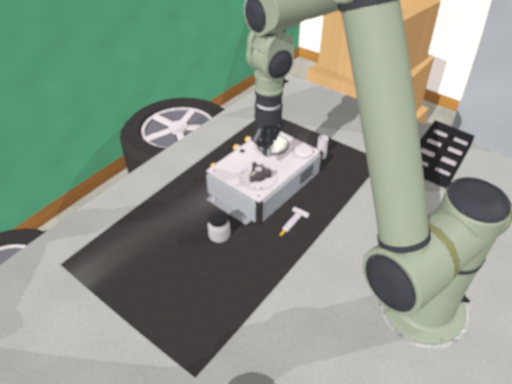

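```bash
python3 - <<'E'
from h import *
s=env.state(); p=s["position"];print(p.round(1),s["joint_vel"].round(3))
for dz in(0,-11,-20): print(dz,(proj("side",p+[0,0,dz])[0]-[215,130]+.5)*6)
im=cv2.imread("pics/s1.png")
cv2.imwrite("pics/g1.png",cv2.resize(im[95:170,235:300],None,fx=8,fy=8,interpolation=cv2.INTER_CUBIC))
for dz in(0,-11,-20): print(dz,(proj("side",p+[0,0,dz])[0]-[235,95]+.5)*8)
E
```

```text
[564.1 -99.5 152.3] [ 0.008 -0.001  0.003 -0.     0.001 -0.015]
0 [312.24448516 134.66865873]
-11 [311.66528978 152.76198086]
-20 [311.19570286 167.41091497]
0 [256.32598021 459.55821164]
-11 [255.5537197  483.68264115]
-20 [254.92760381 503.21455329]
```

View pics/g1.png

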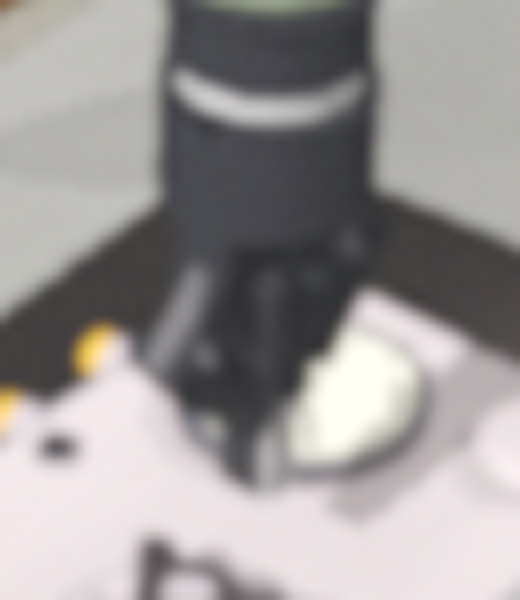

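The shut fingertip is at about (262,490) in this crop, where the calibration predicts it (11 mm ahead of the TCP). The index lobe points at tick 2. I'll descend into the rear-right bay.

Request:
{"fn": "move_arm", "kwargs": {
  "commands": [
    [0,[0,0,-0.06],0],
    [0,[0,0,-0.12],0],
    [0,[0,0,-0.15],0],
    [0,[0,0,-0.176],0],
    [0,[0,0,-0.176],0],
    [0,[0,0,-0.176],0]
  ]
}}

```text
t: 2.95
position: [564.5, -98.7, 108.3]
tool_rot: [[0.018, 1.0, -0.0], [1.0, -0.018, 0.0], [0.0, -0.0, -1.0]]
contact_force: [0.0, 0.3, 1.2]
width: -0.0
```

```bash
python3 look.py 2 t
```

```text
t 2.95 [564.5 -98.7 108.3] [0.03 0.34 1.17] yaw 89.0 [-0.3   0.49 -0.31  0.77 -0.   -0.28]
```

View pics/sc2.png

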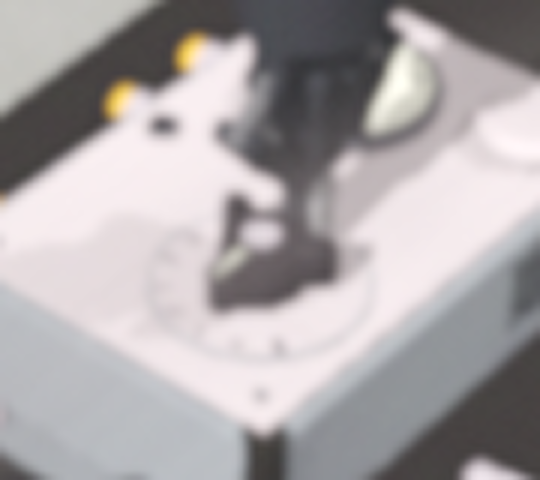

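View pics/tc2.png

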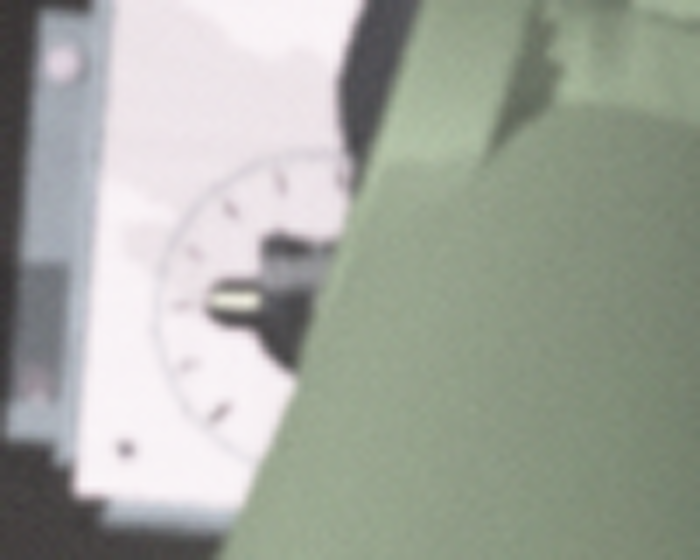

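The finger is in the bay with no contact. At tc2, the index (210,300) still points at tick 2. I'll work out the arc rows for the anticlockwise push.

```bash
cat > arc.py <<'E'
import sys,numpy as np
# cmd x y yaw(deg)  ; then list of alphas ; r
A=np.array([565.4,-60.8]); x,y,yaw,r=map(float,sys.argv[1:5])
for a in map(float,sys.argv[5:]):
    p=A+r*np.array([np.cos(np.radians(a)),np.sin(np.radians(a))])
    print(a,"[0, [%.3f, %.3f, 0], %.3f]"%((p[0]-x)/250,(p[1]-y)/250,(a+180-yaw)/180),p.round(1))
E
python3 arc.py 564.57 -98.5 89.0 42 -91 -88 -85 -82 -79 -76 -73 -71
```

```text
-91.0 [0, [0.000, -0.017, 0], 0.000] [ 564.7 -102.8]
-88.0 [0, [0.009, -0.017, 0], 0.017] [ 566.9 -102.8]
-85.0 [0, [0.018, -0.017, 0], 0.033] [ 569.1 -102.6]
-82.0 [0, [0.027, -0.016, 0], 0.050] [ 571.2 -102.4]
-79.0 [0, [0.035, -0.014, 0], 0.067] [ 573.4 -102. ]
-76.0 [0, [0.044, -0.012, 0], 0.083] [ 575.6 -101.6]
-73.0 [0, [0.052, -0.010, 0], 0.100] [ 577.7 -101. ]
-71.0 [0, [0.058, -0.008, 0], 0.111] [ 579.1 -100.5]
```

Request:
{"fn": "move_arm", "kwargs": {
  "commands": [
    [0,[0,-0.017,0],0],
    [0,[0.009,-0.017,0],0.017],
    [0,[0.018,-0.017,0],0.033],
    [0,[0.027,-0.016,0],0.05],
    [0,[0.035,-0.014,0],0.067],
    [0,[0.044,-0.012,0],0.083],
    [0,[0.052,-0.01,0],0.1],
    [0,[0.058,-0.008,0],0.111]
  ]
}}

```text
t: 3.72
position: [579.7, -100.9, 108.9]
tool_rot: [[-0.328, 0.945, 0.001], [0.945, 0.328, -0.001], [-0.001, 0.001, -1.0]]
contact_force: [-0.6, 0.9, -0.3]
width: -0.1
```

```bash
python3 arc.py 579.07 -100.5 109.0 42 -70 -68 -66 -64 -62 -60 -58 -56 -54 -52
```

```text
-70.0 [0, [0.003, 0.001, 0], 0.006] [ 579.8 -100.3]
-68.0 [0, [0.008, 0.003, 0], 0.017] [581.1 -99.7]
-66.0 [0, [0.014, 0.005, 0], 0.028] [582.5 -99.2]
-64.0 [0, [0.019, 0.008, 0], 0.039] [583.8 -98.5]
-62.0 [0, [0.024, 0.010, 0], 0.050] [585.1 -97.9]
-60.0 [0, [0.029, 0.013, 0], 0.061] [586.4 -97.2]
-58.0 [0, [0.034, 0.016, 0], 0.072] [587.7 -96.4]
-56.0 [0, [0.039, 0.020, 0], 0.083] [588.9 -95.6]
-54.0 [0, [0.044, 0.023, 0], 0.094] [590.1 -94.8]
-52.0 [0, [0.049, 0.026, 0], 0.106] [591.3 -93.9]
```

Request:
{"fn": "move_arm", "kwargs": {
  "commands": [
    [0,[0.003,0.001,0],0.006],
    [0,[0.008,0.003,0],0.017],
    [0,[0.014,0.005,0],0.028],
    [0,[0.019,0.008,0],0.039],
    [0,[0.024,0.01,0],0.05]
  ]
}}

```text
t: 4.13
position: [585.4, -98.3, 108.7]
tool_rot: [[-0.471, 0.882, 0.001], [0.882, 0.471, -0.0], [-0.001, 0.0, -1.0]]
contact_force: [0.2, 0.2, 0.6]
width: -0.1
```

```bash
python3 look.py 3 t; python3 arc.py 585.07 -98.0 118.0 42 -60 -58 -56 -54 -52 -50 -48
```

```text
t 4.1333 [585.4 -98.3 108.7] [0.18 0.23 0.57] yaw 118.1 [-0.29  0.52 -0.26  0.79 -0.   -0.78]
-60.0 [0, [0.005, 0.003, 0], 0.011] [586.4 -97.2]
-58.0 [0, [0.010, 0.006, 0], 0.022] [587.7 -96.4]
-56.0 [0, [0.015, 0.010, 0], 0.033] [588.9 -95.6]
-54.0 [0, [0.020, 0.013, 0], 0.044] [590.1 -94.8]
-52.0 [0, [0.025, 0.016, 0], 0.056] [591.3 -93.9]
-50.0 [0, [0.029, 0.020, 0], 0.067] [592.4 -93. ]
-48.0 [0, [0.034, 0.024, 0], 0.078] [593.5 -92. ]
```

View pics/tc3.png

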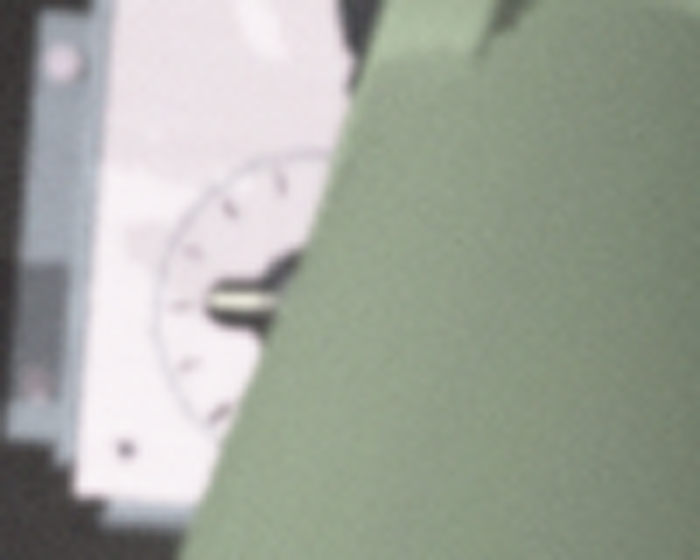

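View pics/sc3.png

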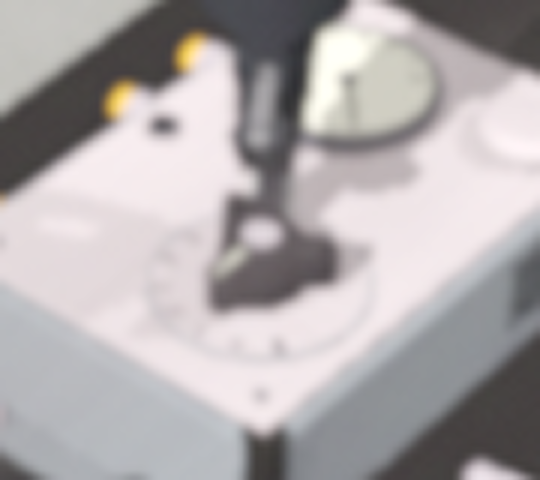

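There's no contact yet (index still on tick 2, force about 0), so the tip is narrower than I assumed. I'll continue in small steps.

Request:
{"fn": "move_arm", "kwargs": {
  "commands": [
    [0,[0.005,0.003,0],0.011],
    [0,[0.01,0.006,0],0.022],
    [0,[0.015,0.01,0],0.033]
  ]
}}

```text
t: 4.48
position: [588.3, -96.4, 108.5]
tool_rot: [[-0.559, 0.829, -0.001], [0.829, 0.559, -0.002], [-0.001, -0.002, -1.0]]
contact_force: [-2.3, -3.4, 1.0]
width: 0.1
```

Request:
{"fn": "move_arm", "kwargs": {
  "commands": [
    [0,[0.005,0.003,0],0.011],
    [0,[0.01,0.006,0],0.023]
  ]
}}

```text
t: 4.65
position: [590.0, -95.6, 108.4]
tool_rot: [[-0.617, 0.787, -0.003], [0.787, 0.617, -0.004], [-0.001, -0.004, -1.0]]
contact_force: [-4.9, -5.2, 2.5]
width: 0.0
```

```bash
python3 look.py 4;python3 arc.py 591.32 -94.0 128.08 42 -50 -48 -46 -44 -42 -40 -38 -36 -34
```

```text
t 4.65 [590.  -95.6 108.4] [-4.89 -5.17  2.45] yaw 128.1 [-0.28  0.53 -0.24  0.8  -0.   -0.95]
-50.0 [0, [0.004, 0.004, 0], 0.011] [592.4 -93. ]
-48.0 [0, [0.009, 0.008, 0], 0.022] [593.5 -92. ]
-46.0 [0, [0.013, 0.012, 0], 0.033] [594.6 -91. ]
-44.0 [0, [0.017, 0.016, 0], 0.044] [595.6 -90. ]
-42.0 [0, [0.021, 0.020, 0], 0.055] [596.6 -88.9]
-40.0 [0, [0.025, 0.025, 0], 0.066] [597.6 -87.8]
-38.0 [0, [0.029, 0.029, 0], 0.077] [598.5 -86.7]
-36.0 [0, [0.032, 0.034, 0], 0.088] [599.4 -85.5]
-34.0 [0, [0.036, 0.039, 0], 0.100] [600.2 -84.3]
```

View pics/sc4.png

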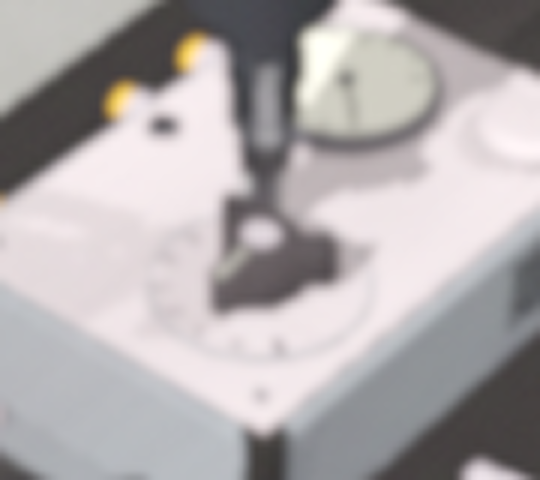

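Request:
{"fn": "move_arm", "kwargs": {
  "commands": [
    [0,[0.004,0.004,0],0.011],
    [0,[0.009,0.008,0],0.022],
    [0,[0.013,0.012,0],0.033]
  ]
}}

```text
t: 4.95
position: [592.5, -94.1, 108.4]
tool_rot: [[-0.694, 0.72, -0.004], [0.72, 0.694, -0.007], [-0.002, -0.008, -1.0]]
contact_force: [-6.9, -9.2, 3.4]
width: -0.0
```

```bash
python3 look.py 5
```

```text
t 4.95 [592.5 -94.1 108.4] [-6.87 -9.16  3.4 ] yaw 134.0 [-0.28  0.53 -0.23  0.81 -0.01 -1.04]
```

View pics/sc5.png

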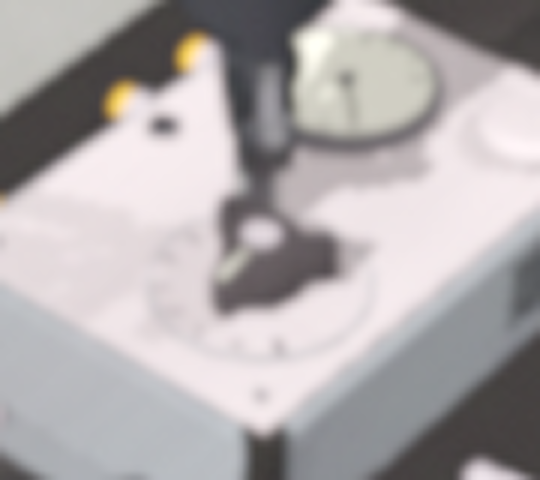

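Request:
{"fn": "move_arm", "kwargs": {
  "commands": [
    [0,[0,0,0],0],
    [0,[0,0,0],0],
    [0,[0,0,0],0]
  ]
}}

```text
t: 5.25
position: [593.6, -92.6, 108.5]
tool_rot: [[-0.693, 0.721, -0.002], [0.721, 0.693, -0.002], [-0.001, -0.003, -1.0]]
contact_force: [-1.5, -0.3, 0.4]
width: -0.0
```

```bash
python3 look.py 6 t; python3 -c "
from h import *
s=env.state();print(s['torque'],s['effort'])"
```

```text
t 5.25 [593.6 -92.6 108.5] [-1.52 -0.34  0.42] yaw 133.9 [-0.28  0.53 -0.23  0.8  -0.   -1.04]
[ 0.00451416 -0.05550275  0.00143916] [-3.14958869e-01 -5.18448651e+01  2.30317587e+01  9.10330494e-02
 -9.60809458e-02  1.08631179e-03]
```

View pics/tc6.png

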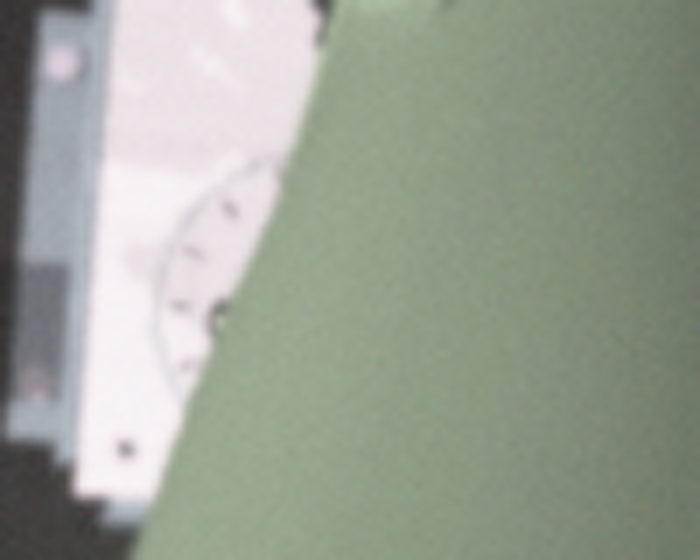

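View pics/sc6.png

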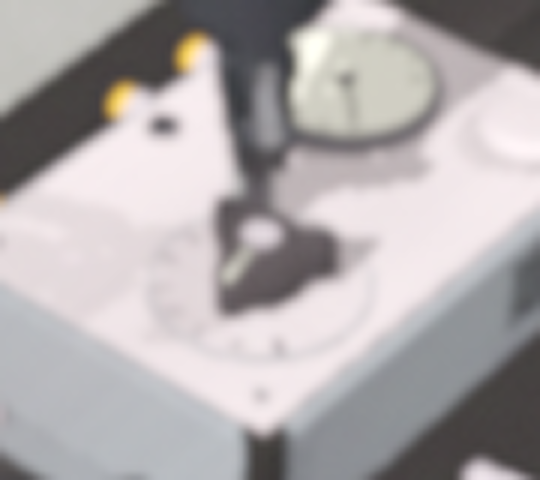

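The dial is damped: the force fell from 11 N to 1.5 N while I waited, and the index is moving. I'll push at about 1° per row.

```bash
python3 arc.py 594.57 -91.0 134.0 42 -45 -44 -43 -42 -41 -40 -39 -38; echo; python3 arc.py 598.57 -86.7 142.0 42 -37 -36 -35 -34 -33 -32 -31 -30
```

```text
-45.0 [0, [0.002, 0.002, 0], 0.006] [595.1 -90.5]
-44.0 [0, [0.004, 0.004, 0], 0.011] [595.6 -90. ]
-43.0 [0, [0.006, 0.006, 0], 0.017] [596.1 -89.4]
-42.0 [0, [0.008, 0.008, 0], 0.022] [596.6 -88.9]
-41.0 [0, [0.010, 0.011, 0], 0.028] [597.1 -88.4]
-40.0 [0, [0.012, 0.013, 0], 0.033] [597.6 -87.8]
-39.0 [0, [0.014, 0.015, 0], 0.039] [598.  -87.2]
-38.0 [0, [0.016, 0.017, 0], 0.044] [598.5 -86.7]

-37.0 [0, [0.001, 0.002, 0], 0.006] [598.9 -86.1]
-36.0 [0, [0.003, 0.005, 0], 0.011] [599.4 -85.5]
-35.0 [0, [0.005, 0.007, 0], 0.017] [599.8 -84.9]
-34.0 [0, [0.007, 0.010, 0], 0.022] [600.2 -84.3]
-33.0 [0, [0.008, 0.012, 0], 0.028] [600.6 -83.7]
-32.0 [0, [0.010, 0.015, 0], 0.033] [601.  -83.1]
-31.0 [0, [0.011, 0.017, 0], 0.039] [601.4 -82.4]
-30.0 [0, [0.013, 0.020, 0], 0.044] [601.8 -81.8]
```

Request:
{"fn": "move_arm", "kwargs": {
  "commands": [
    [0,[0.002,0.002,0],0.006],
    [0,[0.004,0.004,0],0.011],
    [0,[0.006,0.006,0],0.017],
    [0,[0.008,0.008,0],0.022]
  ]
}}

```text
t: 5.68
position: [596.8, -88.8, 108.3]
tool_rot: [[-0.745, 0.668, 0.0], [0.668, 0.745, 0.0], [-0.0, 0.0, -1.0]]
contact_force: [-0.7, 0.3, 0.0]
width: 0.1
```

Request:
{"fn": "move_arm", "kwargs": {
  "commands": [
    [0,[0.002,0.003,0],0.006],
    [0,[0.004,0.005,0],0.011],
    [0,[0.006,0.007,0],0.017],
    [0,[0.008,0.009,0],0.022]
  ]
}}

```text
t: 6.02
position: [598.7, -86.7, 108.3]
tool_rot: [[-0.789, 0.615, 0.0], [0.615, 0.789, -0.0], [-0.0, 0.0, -1.0]]
contact_force: [-0.1, 0.0, -0.0]
width: 0.1
```

```bash
python3 look.py 7
```

```text
t 6.0167 [598.7 -86.7 108.3] [-0.08  0.04 -0.01] yaw 142.1 [-0.27  0.54 -0.22  0.81 -0.   -1.17]
```

View pics/sc7.png

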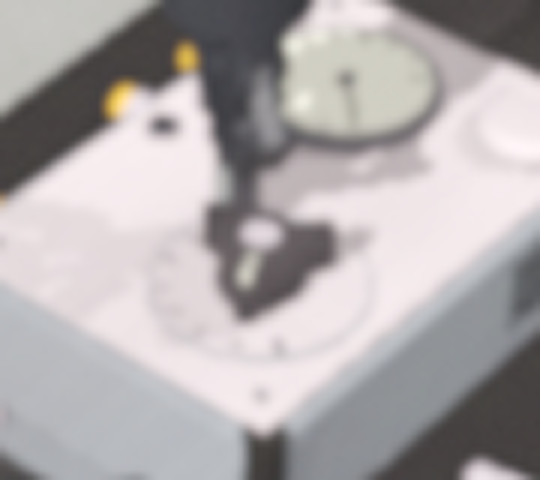

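The dial jumped to click 1: the index tip (243,315) points at tick 1 (236,345). I'll go on to zero.

Request:
{"fn": "move_arm", "kwargs": {
  "commands": [
    [0,[0.001,0.002,0],0.006],
    [0,[0.003,0.005,0],0.011],
    [0,[0.005,0.007,0],0.017],
    [0,[0.007,0.01,0],0.022],
    [0,[0.008,0.012,0],0.028],
    [0,[0.01,0.015,0],0.033],
    [0,[0.011,0.017,0],0.039],
    [0,[0.013,0.02,0],0.044]
  ]
}}

```text
t: 6.73
position: [601.4, -82.8, 108.2]
tool_rot: [[-0.866, 0.501, -0.001], [0.501, 0.866, -0.002], [-0.0, -0.002, -1.0]]
contact_force: [-2.9, -5.2, 1.0]
width: -0.3
```

```bash
python3 arc.py 601.82 -81.7 150.0 42 -29.3 -28.6 -28 -27.3 -26.6 -26 -25.3 -24.6 -24
```

```text
-29.3 [0, [0.001, 0.001, 0], 0.004] [602.  -81.4]
-28.6 [0, [0.002, 0.003, 0], 0.008] [602.3 -80.9]
-28.0 [0, [0.003, 0.005, 0], 0.011] [602.5 -80.5]
-27.3 [0, [0.004, 0.007, 0], 0.015] [602.7 -80.1]
-26.6 [0, [0.005, 0.008, 0], 0.019] [603.  -79.6]
-26.0 [0, [0.005, 0.010, 0], 0.022] [603.1 -79.2]
-25.3 [0, [0.006, 0.012, 0], 0.026] [603.4 -78.7]
-24.6 [0, [0.007, 0.014, 0], 0.030] [603.6 -78.3]
-24.0 [0, [0.008, 0.015, 0], 0.033] [603.8 -77.9]
```

Request:
{"fn": "move_arm", "kwargs": {
  "commands": [
    [0,[0.001,0.001,0],0.004],
    [0,[0.002,0.003,0],0.008],
    [0,[0.003,0.005,0],0.011],
    [0,[0.004,0.007,0],0.015],
    [0,[0.005,0.008,0],0.019],
    [0,[0.005,0.01,0],0.022]
  ]
}}

```text
t: 7.23
position: [602.5, -81.2, 108.3]
tool_rot: [[-0.898, 0.441, -0.001], [0.441, 0.898, -0.004], [-0.0, -0.004, -1.0]]
contact_force: [-2.5, -6.5, 0.6]
width: -0.2
```

Request:
{"fn": "move_arm", "kwargs": {
  "commands": [
    [0,[0,0,0],0],
    [0,[0,0,0],0]
  ]
}}

```text
t: 7.4
position: [602.5, -81.2, 108.3]
tool_rot: [[-0.898, 0.441, -0.001], [0.441, 0.898, -0.004], [-0.0, -0.004, -1.0]]
contact_force: [-3.1, -7.5, 1.0]
width: -0.3
```

```bash
python3 look.py 8;  python3 arc.py 603.07 -79.2 154.0 42 -25 -24 -23 -22 -21 -20 -19 -18
```

```text
t 7.4 [602.5 -81.2 108.3] [-3.11 -7.48  0.98] yaw 153.8 [-0.25  0.55 -0.21  0.81 -0.   -1.37]
-25.0 [0, [0.002, 0.003, 0], 0.006] [603.5 -78.5]
-24.0 [0, [0.003, 0.005, 0], 0.011] [603.8 -77.9]
-23.0 [0, [0.004, 0.008, 0], 0.017] [604.1 -77.2]
-22.0 [0, [0.005, 0.011, 0], 0.022] [604.3 -76.5]
-21.0 [0, [0.006, 0.013, 0], 0.028] [604.6 -75.9]
-20.0 [0, [0.007, 0.016, 0], 0.033] [604.9 -75.2]
-19.0 [0, [0.008, 0.019, 0], 0.039] [605.1 -74.5]
-18.0 [0, [0.009, 0.022, 0], 0.044] [605.3 -73.8]
```

View pics/sc8.png

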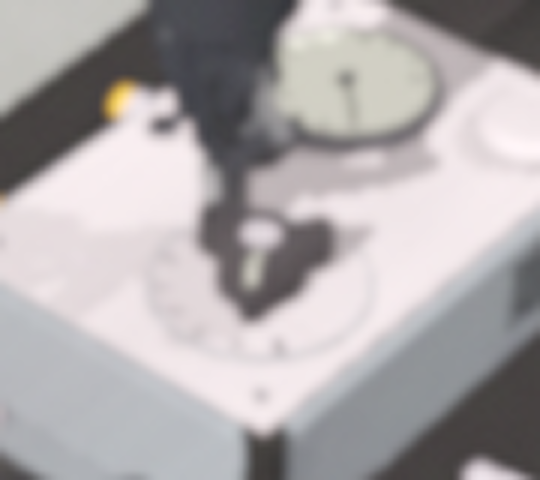

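Request:
{"fn": "move_arm", "kwargs": {
  "commands": [
    [0,[0.002,0.003,0],0.006],
    [0,[0.003,0.005,0],0.011],
    [0,[0.004,0.008,0],0.017]
  ]
}}

```text
t: 7.7
position: [604.0, -77.5, 108.3]
tool_rot: [[-0.92, 0.391, -0.0], [0.391, 0.92, 0.0], [0.0, 0.0, -1.0]]
contact_force: [-0.4, -1.5, -0.0]
width: -0.1
```

Request:
{"fn": "move_arm", "kwargs": {
  "commands": [
    [0,[0,0,0],0]
  ]
}}

```text
t: 7.78
position: [604.4, -76.7, 108.3]
tool_rot: [[-0.92, 0.391, 0.001], [0.391, 0.92, 0.002], [-0.0, 0.002, -1.0]]
contact_force: [0.6, 0.8, -0.6]
width: -0.1
```

```bash
python3 look.py 9
```

```text
t 7.7833 [604.4 -76.7 108.3] [ 0.57  0.84 -0.56] yaw 157.0 [-0.25  0.55 -0.21  0.81  0.   -1.42]
```

View pics/sc9.png

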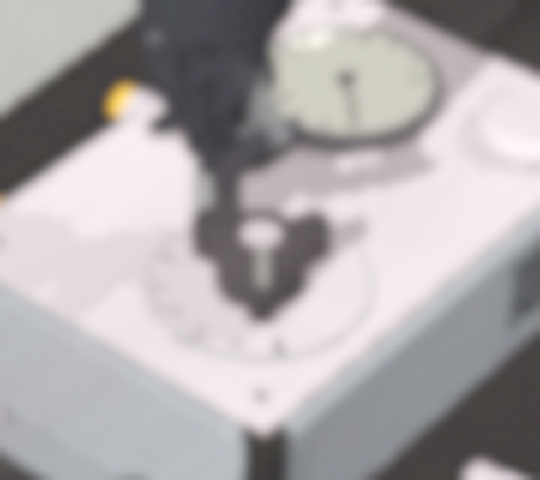

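Request:
{"fn": "move_arm", "kwargs": {
  "commands": [
    [0,[0,0,0],0],
    [0,[0,0,0],0],
    [0,[0,0,0],0]
  ]
}}

```text
t: 8.08
position: [604.3, -76.9, 108.3]
tool_rot: [[-0.92, 0.392, 0.0], [0.392, 0.92, 0.0], [-0.0, 0.001, -1.0]]
contact_force: [0.3, 0.9, 0.5]
width: -0.1
```

```bash
python3 look.py 10;  python3 arc.py 604.07 -77.2 157.0 42 -22 -21 -20 -19 -18 -17 -16; echo;  python3 arc.py 605.3 -73.8 162.0 42 -17 -16 -15 -14 -13 -12 -11 -10 -9 -8
```

```text
t 8.0833 [604.3 -76.9 108.3] [0.32 0.9  0.46] yaw 156.9 [-0.25  0.55 -0.21  0.81  0.   -1.42]
-22.0 [0, [0.001, 0.003, 0], 0.006] [604.3 -76.5]
-21.0 [0, [0.002, 0.005, 0], 0.011] [604.6 -75.9]
-20.0 [0, [0.003, 0.008, 0], 0.017] [604.9 -75.2]
-19.0 [0, [0.004, 0.011, 0], 0.022] [605.1 -74.5]
-18.0 [0, [0.005, 0.014, 0], 0.028] [605.3 -73.8]
-17.0 [0, [0.006, 0.016, 0], 0.033] [605.6 -73.1]
-16.0 [0, [0.007, 0.019, 0], 0.039] [605.8 -72.4]

-17.0 [0, [0.001, 0.003, 0], 0.006] [605.6 -73.1]
-16.0 [0, [0.002, 0.006, 0], 0.011] [605.8 -72.4]
-15.0 [0, [0.003, 0.009, 0], 0.017] [606.  -71.7]
-14.0 [0, [0.003, 0.011, 0], 0.022] [606.2 -71. ]
-13.0 [0, [0.004, 0.014, 0], 0.028] [606.3 -70.2]
-12.0 [0, [0.005, 0.017, 0], 0.033] [606.5 -69.5]
-11.0 [0, [0.005, 0.020, 0], 0.039] [606.6 -68.8]
-10.0 [0, [0.006, 0.023, 0], 0.044] [606.8 -68.1]
-9.0 [0, [0.006, 0.026, 0], 0.050] [606.9 -67.4]
-8.0 [0, [0.007, 0.029, 0], 0.056] [607.  -66.6]
```

View pics/sc10.png

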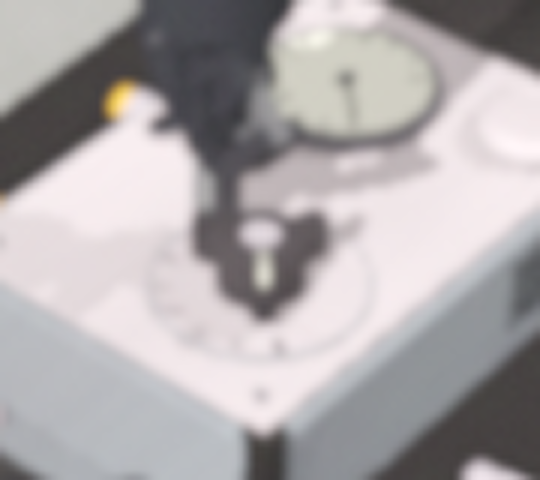

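```bash
python3 - <<'E'
from h import *
for k in(0,.25,.5,1,2):
    a=np.radians(136.4-24*k); d=np.array([np.cos(a),np.sin(a),0])
    A=np.array([565.4,-60.8,115.5])
    f=lambda X:((proj("side",X)[0]-[215,130]+.5)*6).round(0)
    print(k,"tip",f(A+38.5*d),"lower tip",f(A+38.5*d-[0,0,24]),"hub",f(A),"l15",f(A+15*d),"l34",f(A+34*d),"tick",f(A+47*d-[0,0,30.5]))
E
for k in 4 7 10; do python3 - <<E
import cv2
im=cv2.imread("pics/s$k.png"); cv2.imwrite("pics/z$k.png",cv2.resize(im[158:192,235:285],None,fx=14,fy=14,interpolation=cv2.INTER_CUBIC))
E
done
```

```text
0 tip [275. 285.] lower tip [274. 323.] hub [261. 233.] l15 [266. 253.] l34 [273. 279.] tick [277. 345.]
0.25 tip [266. 286.] lower tip [266. 324.] hub [261. 233.] l15 [263. 254.] l34 [266. 280.] tick [267. 346.]
0.5 tip [258. 286.] lower tip [257. 324.] hub [261. 233.] l15 [260. 254.] l34 [258. 280.] tick [256. 346.]
1 tip [241. 284.] lower tip [240. 322.] hub [261. 233.] l15 [253. 253.] l34 [243. 278.] tick [236. 344.]
2 tip [210. 274.] lower tip [210. 312.] hub [261. 233.] l15 [241. 249.] l34 [216. 269.] tick [199. 331.]
```

View pics/z10.png

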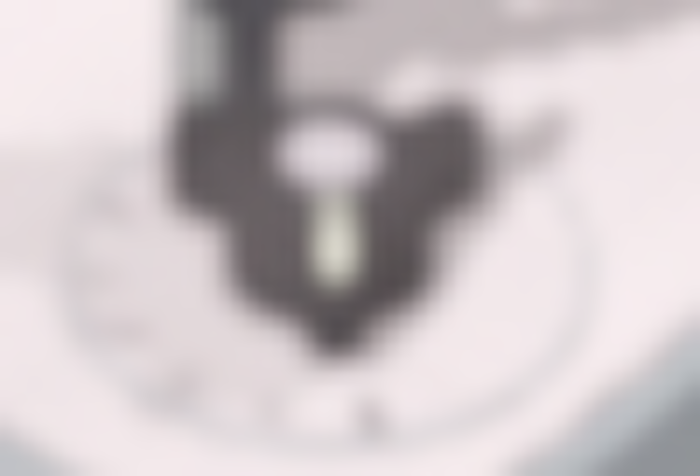

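View pics/z7.png

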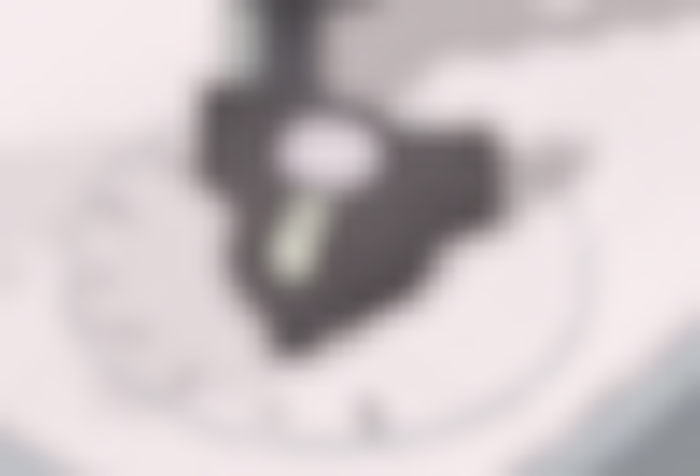

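The index is at about 0.3 click (lower tip x≈264 against 274 predicted for zero), so it's not on the stop yet. I'll keep pushing gently.

Request:
{"fn": "move_arm", "kwargs": {
  "commands": [
    [0,[0.001,0.003,0],0.006],
    [0,[0.002,0.005,0],0.011],
    [0,[0.003,0.008,0],0.017],
    [0,[0.004,0.011,0],0.022],
    [0,[0.005,0.014,0],0.028]
  ]
}}

```text
t: 8.55
position: [605.3, -73.7, 108.3]
tool_rot: [[-0.951, 0.308, -0.0], [0.308, 0.951, -0.0], [0.0, -0.0, -1.0]]
contact_force: [-0.2, -0.3, -0.4]
width: 0.2
```

```bash
cat > idx.py <<'E'
import sys
from h import *
s=env.state();p=s["position"];d=p[:2]-[565.4,-60.8]
print("t",s["t"].round(2) if hasattr(s["t"],'round') else s["t"],p.round(1),"F",s["contact_force"].round(1),"alpha",np.degrees(np.arctan2(d[1],d[0])).round(1),"r",np.hypot(*d).round(1))
im=env.read_camera("side")[:,:,::-1]; cv2.imwrite(f"pics/s{sys.argv[1]}.png",im); cv2.imwrite(f"pics/z{sys.argv[1]}.png",cv2.resize(im[158:192,235:285],None,fx=14,fy=14,interpolation=cv2.INTER_CUBIC))
E
python3 idx.py 11
```

```text
t 8.55 [605.3 -73.7 108.3] F [-0.2 -0.3 -0.4] alpha -18.0 r 42.0
```

View pics/z11.png

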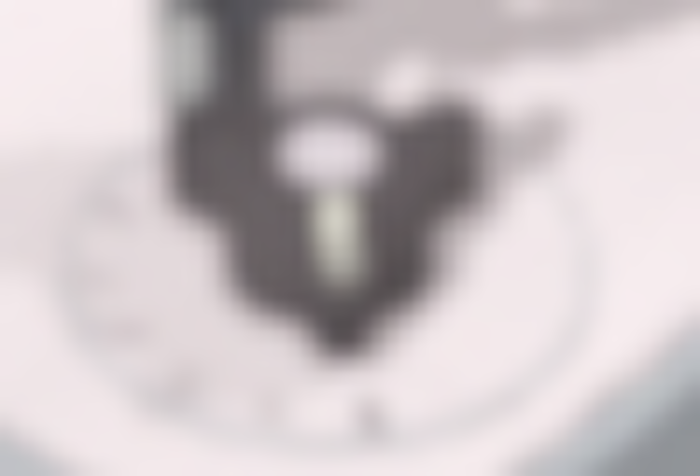

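Request:
{"fn": "move_arm", "kwargs": {
  "commands": [
    [0,[0.001,0.003,0],0.006],
    [0,[0.002,0.006,0],0.011],
    [0,[0.003,0.009,0],0.017],
    [0,[0.003,0.011,0],0.022]
  ]
}}

```text
t: 8.93
position: [606.1, -70.9, 108.3]
tool_rot: [[-0.97, 0.242, 0.0], [0.242, 0.97, 0.0], [-0.0, 0.0, -1.0]]
contact_force: [0.6, 0.8, -0.6]
width: 0.3
```

```bash
python3 idx.py 12
```

```text
t 8.9333 [606.1 -70.9 108.3] F [ 0.6  0.8 -0.6] alpha -14.0 r 42.0
```

View pics/z12.png

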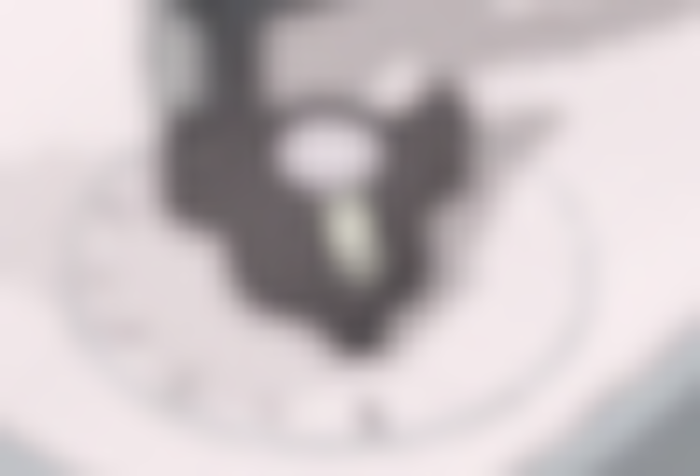

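The tip (360,350) is now above the thick zero tick (370,420). I'll confirm the stop by touch.

Request:
{"fn": "move_arm", "kwargs": {
  "commands": [
    [0,[0.001,0.003,0],0.006],
    [0,[0.002,0.006,0],0.011],
    [0,[0.002,0.009,0],0.017]
  ]
}}

```text
t: 9.23
position: [606.7, -68.9, 108.3]
tool_rot: [[-0.982, 0.19, 0.0], [0.19, 0.982, -0.0], [-0.0, -0.0, -1.0]]
contact_force: [-0.0, -0.8, 0.3]
width: 0.1
```

Request:
{"fn": "move_arm", "kwargs": {
  "commands": [
    [0,[0.001,0.003,0],0.006],
    [0,[0.001,0.003,0],0.006]
  ]
}}

```text
t: 9.4
position: [606.9, -68.6, 108.3]
tool_rot: [[-0.985, 0.172, -0.0], [0.172, 0.985, -0.001], [-0.0, -0.001, -1.0]]
contact_force: [0.5, -1.9, -0.1]
width: -0.1
```

Request:
{"fn": "move_arm", "kwargs": {
  "commands": [
    [0,[0,0.003,0],0.006],
    [0,[0,0.003,0],0.006]
  ]
}}

```text
t: 9.57
position: [607.0, -68.2, 108.3]
tool_rot: [[-0.988, 0.154, 0.0], [0.154, 0.988, -0.002], [-0.001, -0.002, -1.0]]
contact_force: [0.5, -4.6, -0.7]
width: 0.1
```

Request:
{"fn": "move_arm", "kwargs": {
  "commands": [
    [0,[0,0.004,0],0.006],
    [0,[0,0.004,0],0.006],
    [0,[0,0.004,0],0.006]
  ]
}}

```text
t: 9.82
position: [607.1, -67.8, 108.4]
tool_rot: [[-0.991, 0.136, 0.0], [0.136, 0.991, -0.003], [-0.001, -0.003, -1.0]]
contact_force: [1.0, -6.1, -0.7]
width: -0.0
```

```bash
python3 idx.py 13
```

```text
t 9.8167 [607.1 -67.8 108.4] F [ 1.  -6.1 -0.7] alpha -9.5 r 42.3
```

View pics/z13.png

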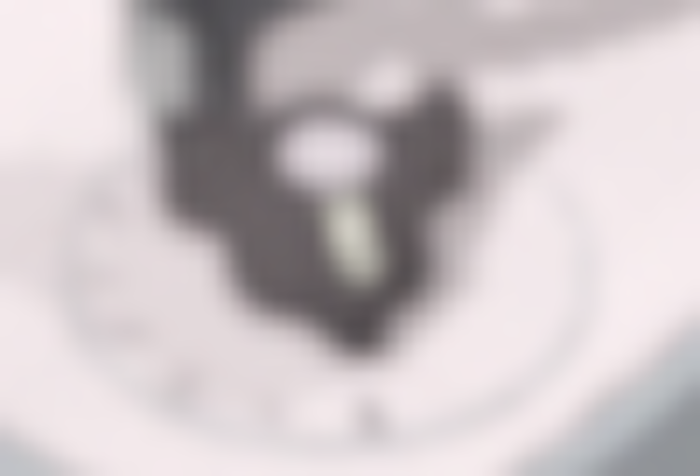

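Request:
{"fn": "move_arm", "kwargs": {
  "commands": [
    [0,[0,0.004,0],0],
    [0,[0,0.004,0],0],
    [0,[0,0.004,0],0],
    [0,[0,0.004,0],0]
  ]
}}

```text
t: 10.2
position: [607.1, -67.7, 108.4]
tool_rot: [[-0.991, 0.137, 0.0], [0.137, 0.991, -0.005], [-0.001, -0.005, -1.0]]
contact_force: [0.9, -9.1, -0.5]
width: -0.1
```

```bash
python3 idx.py 14; python3 arc.py 606.8 -65.3 172.3 42 -11 -15 -20 -25 -30 -35 -40 -45 -50
```

```text
t 10.2 [607.1 -67.7 108.4] F [ 0.9 -9.1 -0.5] alpha -9.4 r 42.3
-11.0 [0, [-0.001, -0.014, 0], -0.018] [606.6 -68.8]
-15.0 [0, [-0.003, -0.025, 0], -0.041] [606.  -71.7]
-20.0 [0, [-0.008, -0.039, 0], -0.068] [604.9 -75.2]
-25.0 [0, [-0.013, -0.053, 0], -0.096] [603.5 -78.5]
-30.0 [0, [-0.020, -0.066, 0], -0.124] [601.8 -81.8]
-35.0 [0, [-0.028, -0.078, 0], -0.152] [599.8 -84.9]
-40.0 [0, [-0.037, -0.090, 0], -0.179] [597.6 -87.8]
-45.0 [0, [-0.047, -0.101, 0], -0.207] [595.1 -90.5]
-50.0 [0, [-0.058, -0.111, 0], -0.235] [592.4 -93. ]
```

View pics/z14.png

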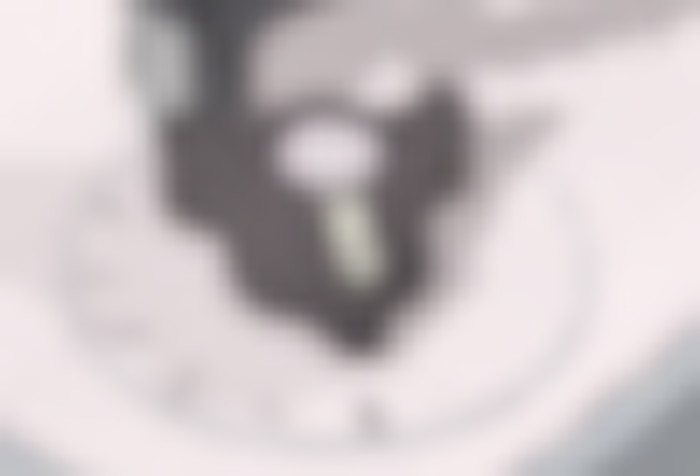

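The stop is hard: force rose from 6 to 9 N with 0.1 mm of motion, and the index sits on the zero tick. Next I'll back off across the bay and approach the other lobe, which should be touched near α≈-76.

Request:
{"fn": "move_arm", "kwargs": {
  "commands": [
    [0,[-0.001,-0.014,0],-0.018],
    [0,[-0.003,-0.025,0],-0.041],
    [0,[-0.008,-0.039,0],-0.068],
    [0,[-0.013,-0.053,0],-0.096],
    [0,[-0.02,-0.066,0],-0.124],
    [0,[-0.028,-0.078,0],-0.152],
    [0,[-0.037,-0.09,0],-0.179],
    [0,[-0.047,-0.101,0],-0.207],
    [0,[-0.058,-0.111,0],-0.235]
  ]
}}

```text
t: 11.0
position: [592.1, -92.2, 108.2]
tool_rot: [[-0.639, 0.769, -0.0], [0.769, 0.639, 0.002], [0.002, 0.001, -1.0]]
contact_force: [-0.7, -0.6, 0.4]
width: 0.1
```

```bash
python3 idx.py 15; python3 arc.py 592.3 -93.05 130.0 42 -54 -58 -62 -65 -68 -70; python3 arc.py 579.8 -100.3 110.0 42 -72 -74 -75 -76 -77 -78 -79 -80 -81 -82
```

```text
t 11.0 [592.1 -92.2 108.2] F [-0.7 -0.6  0.4] alpha -49.6 r 41.3
-54.0 [0, [-0.009, -0.007, 0], -0.022] [590.1 -94.8]
-58.0 [0, [-0.019, -0.013, 0], -0.044] [587.7 -96.4]
-62.0 [0, [-0.029, -0.019, 0], -0.067] [585.1 -97.9]
-65.0 [0, [-0.037, -0.023, 0], -0.083] [583.1 -98.9]
-68.0 [0, [-0.045, -0.027, 0], -0.100] [581.1 -99.7]
-70.0 [0, [-0.050, -0.029, 0], -0.111] [ 579.8 -100.3]
-72.0 [0, [-0.006, -0.002, 0], -0.011] [ 578.4 -100.7]
-74.0 [0, [-0.011, -0.003, 0], -0.022] [ 577.  -101.2]
-75.0 [0, [-0.014, -0.004, 0], -0.028] [ 576.3 -101.4]
-76.0 [0, [-0.017, -0.005, 0], -0.033] [ 575.6 -101.6]
-77.0 [0, [-0.020, -0.006, 0], -0.039] [ 574.8 -101.7]
-78.0 [0, [-0.023, -0.006, 0], -0.044] [ 574.1 -101.9]
-79.0 [0, [-0.026, -0.007, 0], -0.050] [ 573.4 -102. ]
-80.0 [0, [-0.028, -0.007, 0], -0.056] [ 572.7 -102.2]
-81.0 [0, [-0.031, -0.008, 0], -0.061] [ 572.  -102.3]
-82.0 [0, [-0.034, -0.008, 0], -0.067] [ 571.2 -102.4]
```

View pics/z15.png

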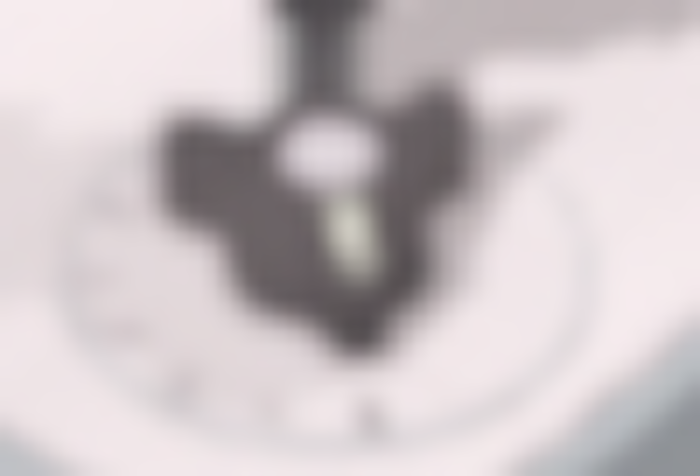

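The finger is free in the bay, and the dial has stayed on zero with nothing touching it (tip at (360,350)).

Request:
{"fn": "move_arm", "kwargs": {
  "commands": [
    [0,[-0.009,-0.007,0],-0.022],
    [0,[-0.019,-0.013,0],-0.044],
    [0,[-0.029,-0.019,0],-0.067],
    [0,[-0.037,-0.023,0],-0.083],
    [0,[-0.045,-0.027,0],-0.1],
    [0,[-0.05,-0.029,0],-0.111]
  ]
}}

```text
t: 11.55
position: [579.6, -99.5, 108.2]
tool_rot: [[-0.341, 0.94, -0.0], [0.94, 0.341, 0.002], [0.002, 0.001, -1.0]]
contact_force: [0.8, -0.1, 0.3]
width: 0.1
```

Request:
{"fn": "move_arm", "kwargs": {
  "commands": [
    [0,[-0.006,-0.002,0],-0.011],
    [0,[-0.011,-0.003,0],-0.022],
    [0,[-0.014,-0.004,0],-0.028],
    [0,[-0.017,-0.005,0],-0.033],
    [0,[-0.02,-0.006,0],-0.039]
  ]
}}

```text
t: 11.97
position: [575.4, -101.3, 108.5]
tool_rot: [[-0.223, 0.975, 0.001], [0.975, 0.223, 0.001], [0.001, 0.002, -1.0]]
contact_force: [2.2, 0.2, 0.1]
width: -0.1
```

Request:
{"fn": "move_arm", "kwargs": {
  "commands": [
    [0,[-0.003,0,0],-0.006],
    [0,[-0.006,-0.001,0],-0.011],
    [0,[-0.008,-0.002,0],-0.017]
  ]
}}

```text
t: 12.22
position: [573.9, -102.0, 108.6]
tool_rot: [[-0.17, 0.985, 0.002], [0.985, 0.17, 0.001], [0.0, 0.002, -1.0]]
contact_force: [4.4, 1.1, -1.3]
width: 0.1
```

```bash
python3 idx.py 16; python3 arc.py 572.8 -102.3 100.0 42 -81 -82 -83 -84 -85 -86 -87 -88 -89 -90;echo; python3 arc.py 569.1 -102.6 95.0 42 -86 -87 -88 -89 -90 -91 -92
```

```text
t 12.2167 [ 573.9 -102.   108.6] F [ 4.4  1.1 -1.3] alpha -78.3 r 42.1
-81.0 [0, [-0.003, 0.000, 0], -0.006] [ 572.  -102.3]
-82.0 [0, [-0.006, -0.000, 0], -0.011] [ 571.2 -102.4]
-83.0 [0, [-0.009, -0.001, 0], -0.017] [ 570.5 -102.5]
-84.0 [0, [-0.012, -0.001, 0], -0.022] [ 569.8 -102.6]
-85.0 [0, [-0.015, -0.001, 0], -0.028] [ 569.1 -102.6]
-86.0 [0, [-0.018, -0.002, 0], -0.033] [ 568.3 -102.7]
-87.0 [0, [-0.021, -0.002, 0], -0.039] [ 567.6 -102.7]
-88.0 [0, [-0.024, -0.002, 0], -0.044] [ 566.9 -102.8]
-89.0 [0, [-0.027, -0.002, 0], -0.050] [ 566.1 -102.8]
-90.0 [0, [-0.030, -0.002, 0], -0.056] [ 565.4 -102.8]

-86.0 [0, [-0.003, -0.000, 0], -0.006] [ 568.3 -102.7]
-87.0 [0, [-0.006, -0.001, 0], -0.011] [ 567.6 -102.7]
-88.0 [0, [-0.009, -0.001, 0], -0.017] [ 566.9 -102.8]
-89.0 [0, [-0.012, -0.001, 0], -0.022] [ 566.1 -102.8]
-90.0 [0, [-0.015, -0.001, 0], -0.028] [ 565.4 -102.8]
-91.0 [0, [-0.018, -0.001, 0], -0.033] [ 564.7 -102.8]
-92.0 [0, [-0.021, -0.001, 0], -0.039] [ 563.9 -102.8]
```

View pics/z16.png

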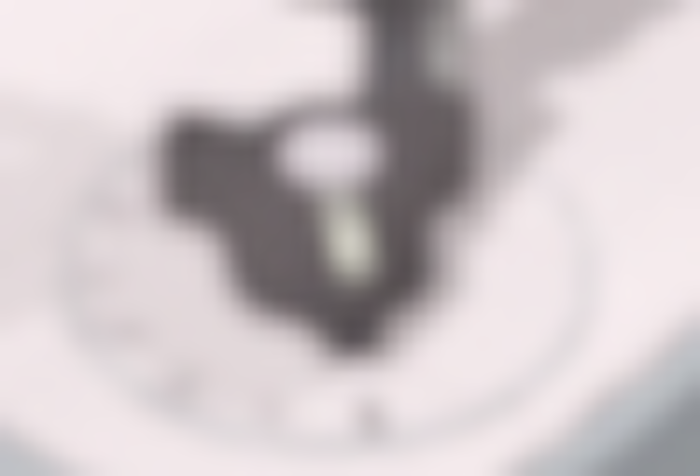

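Contact came at α≈-76, as predicted. I'm pushing slowly clockwise towards click 1.

Request:
{"fn": "move_arm", "kwargs": {
  "commands": [
    [0,[-0.003,0,0],-0.006],
    [0,[-0.006,0,0],-0.011],
    [0,[-0.009,-0.001,0],-0.017],
    [0,[-0.012,-0.001,0],-0.022],
    [0,[-0.015,-0.001,0],-0.028],
    [0,[-0.018,-0.002,0],-0.033],
    [0,[-0.021,-0.002,0],-0.039]
  ]
}}

```text
t: 12.85
position: [570.6, -102.8, 108.9]
tool_rot: [[-0.048, 0.999, 0.006], [0.999, 0.048, 0.0], [0.0, 0.006, -1.0]]
contact_force: [10.4, 1.3, -5.0]
width: -0.1
```

Request:
{"fn": "move_arm", "kwargs": {
  "commands": [
    [0,[-0.003,0,0],-0.006],
    [0,[-0.006,0,0],-0.011],
    [0,[-0.009,0,0],-0.017]
  ]
}}

```text
t: 13.1
position: [566.3, -103.2, 108.6]
tool_rot: [[0.005, 1.0, 0.002], [1.0, -0.005, -0.001], [-0.001, 0.002, -1.0]]
contact_force: [-0.9, 0.1, -0.7]
width: 0.1
```

Request:
{"fn": "move_arm", "kwargs": {
  "commands": [
    [0,[-0.003,0,0],-0.006],
    [0,[-0.003,0,0],-0.006]
  ]
}}

```text
t: 13.27
position: [563.2, -102.8, 107.9]
tool_rot: [[0.024, 1.0, -0.003], [1.0, -0.024, -0.0], [-0.0, -0.003, -1.0]]
contact_force: [-1.4, -0.3, -0.7]
width: 0.2
```

```bash
python3 idx.py 17;
```

```text
t 13.2667 [ 563.2 -102.8  107.9] F [-1.4 -0.3 -0.7] alpha -93.0 r 42.0
```

View pics/z17.png

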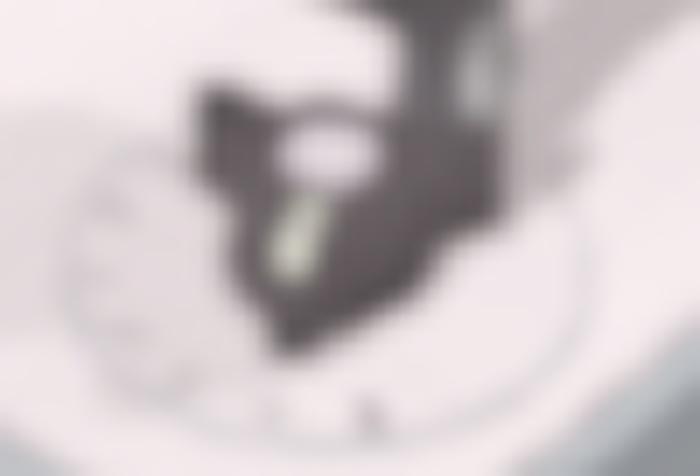

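The dial is on click 1; the index tip (290,350) matches the earlier click-1 picture. Next is click 2.

```bash
python3 arc.py 564.55 -102.8 88.84 42 -93 -95 -97 -99 -100 -101 -102 -103 -104; echo; python3 arc.py 555.3 -101.55 76.0 42 -105 -106 -107 -108 -109 -110 -111 -112 -113 -114 
```

```text
-93.0 [0, [-0.005, 0.000, 0], -0.010] [ 563.2 -102.7]
-95.0 [0, [-0.011, 0.001, 0], -0.021] [ 561.7 -102.6]
-97.0 [0, [-0.017, 0.001, 0], -0.032] [ 560.3 -102.5]
-99.0 [0, [-0.023, 0.002, 0], -0.044] [ 558.8 -102.3]
-100.0 [0, [-0.026, 0.003, 0], -0.049] [ 558.1 -102.2]
-101.0 [0, [-0.029, 0.003, 0], -0.055] [ 557.4 -102. ]
-102.0 [0, [-0.032, 0.004, 0], -0.060] [ 556.7 -101.9]
-103.0 [0, [-0.034, 0.004, 0], -0.066] [ 556.  -101.7]
-104.0 [0, [-0.037, 0.005, 0], -0.071] [ 555.2 -101.6]

-105.0 [0, [-0.003, 0.001, 0], -0.006] [ 554.5 -101.4]
-106.0 [0, [-0.006, 0.002, 0], -0.011] [ 553.8 -101.2]
-107.0 [0, [-0.009, 0.002, 0], -0.017] [ 553.1 -101. ]
-108.0 [0, [-0.012, 0.003, 0], -0.022] [ 552.4 -100.7]
-109.0 [0, [-0.014, 0.004, 0], -0.028] [ 551.7 -100.5]
-110.0 [0, [-0.017, 0.005, 0], -0.033] [ 551.  -100.3]
-111.0 [0, [-0.020, 0.006, 0], -0.039] [ 550.3 -100. ]
-112.0 [0, [-0.023, 0.007, 0], -0.044] [549.7 -99.7]
-113.0 [0, [-0.025, 0.008, 0], -0.050] [549.  -99.5]
-114.0 [0, [-0.028, 0.010, 0], -0.056] [548.3 -99.2]
```

Request:
{"fn": "move_arm", "kwargs": {
  "commands": [
    [0,[-0.005,0,0],-0.01],
    [0,[-0.011,0.001,0],-0.021],
    [0,[-0.017,0.001,0],-0.032],
    [0,[-0.023,0.002,0],-0.044],
    [0,[-0.026,0.003,0],-0.049],
    [0,[-0.029,0.003,0],-0.055],
    [0,[-0.032,0.004,0],-0.06],
    [0,[-0.034,0.004,0],-0.066],
    [0,[-0.037,0.005,0],-0.071]
  ]
}}

```text
t: 14.07
position: [556.1, -102.2, 108.4]
tool_rot: [[0.245, 0.969, 0.001], [0.969, -0.245, -0.001], [-0.001, 0.002, -1.0]]
contact_force: [5.2, -3.9, -3.1]
width: 0.1
```

Request:
{"fn": "move_arm", "kwargs": {
  "commands": [
    [0,[-0.003,0.001,0],-0.006],
    [0,[-0.006,0.002,0],-0.011],
    [0,[-0.009,0.002,0],-0.017],
    [0,[-0.012,0.003,0],-0.022],
    [0,[-0.014,0.004,0],-0.028],
    [0,[-0.017,0.005,0],-0.033],
    [0,[-0.02,0.006,0],-0.039]
  ]
}}

```text
t: 14.65
position: [552.7, -101.6, 108.7]
tool_rot: [[0.362, 0.932, 0.004], [0.932, -0.362, -0.003], [-0.001, 0.005, -1.0]]
contact_force: [8.9, -5.1, -6.5]
width: -0.2
```

Request:
{"fn": "move_arm", "kwargs": {
  "commands": [
    [0,[-0.003,0.001,0],-0.006],
    [0,[-0.005,0.002,0],-0.011],
    [0,[-0.005,0.002,0],-0.011]
  ]
}}

```text
t: 14.9
position: [551.7, -101.4, 108.8]
tool_rot: [[0.394, 0.919, 0.005], [0.919, -0.394, -0.004], [-0.001, 0.006, -1.0]]
contact_force: [7.5, -5.0, -5.1]
width: 0.3
```

```bash
python3 idx.py 18;
```

```text
t 14.9 [ 551.7 -101.4  108.8] F [ 7.5 -5.  -5.1] alpha -108.6 r 42.8
```

View pics/z18.png

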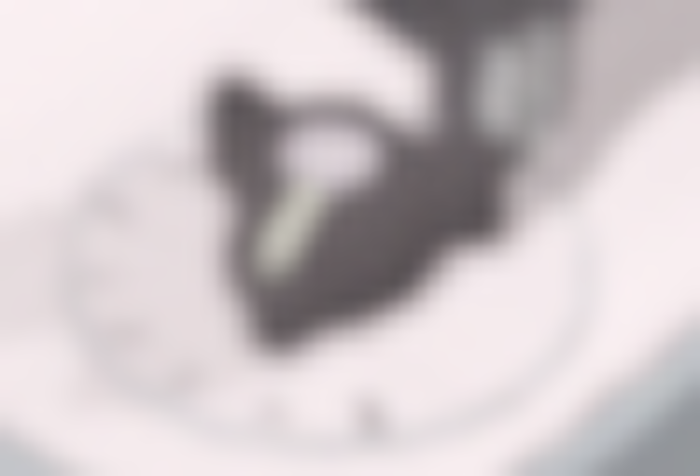

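Request:
{"fn": "move_arm", "kwargs": {
  "commands": [
    [0,[-0.003,0.001,0],-0.006],
    [0,[-0.006,0.002,0],-0.011],
    [0,[-0.006,0.002,0],-0.011],
    [0,[-0.006,0.002,0],-0.011]
  ]
}}

```text
t: 15.28
position: [546.8, -98.6, 108.1]
tool_rot: [[0.424, 0.906, -0.001], [0.906, -0.424, 0.001], [0.0, -0.001, -1.0]]
contact_force: [0.3, 0.1, 0.3]
width: 0.2
```

```bash
python3 idx.py 19; python3 arc.py 547.55 -99.05 65.1 42 -117 -119 -121 -122 -123 -124 -125 -126 -127
```

```text
t 15.2833 [546.8 -98.6 108.1] F [0.3 0.1 0.3] alpha -116.2 r 42.1
-117.0 [0, [-0.005, 0.003, 0], -0.012] [546.3 -98.2]
-119.0 [0, [-0.010, 0.006, 0], -0.023] [545.  -97.5]
-121.0 [0, [-0.015, 0.009, 0], -0.034] [543.8 -96.8]
-122.0 [0, [-0.018, 0.011, 0], -0.039] [543.1 -96.4]
-123.0 [0, [-0.020, 0.012, 0], -0.045] [542.5 -96. ]
-124.0 [0, [-0.023, 0.014, 0], -0.051] [541.9 -95.6]
-125.0 [0, [-0.025, 0.015, 0], -0.056] [541.3 -95.2]
-126.0 [0, [-0.027, 0.017, 0], -0.062] [540.7 -94.8]
-127.0 [0, [-0.030, 0.019, 0], -0.067] [540.1 -94.3]
```

View pics/z19.png

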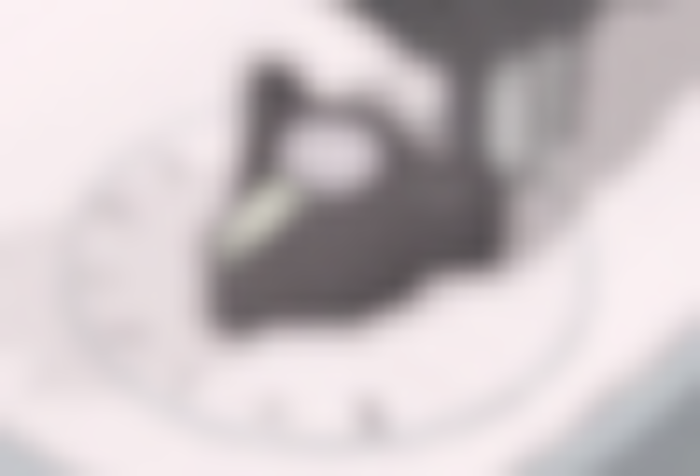

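The dial is on click 2 (lobe tip about (215,320)), with the finger behind it and free. Next is click 3.

Request:
{"fn": "move_arm", "kwargs": {
  "commands": [
    [0,[-0.005,0.003,0],-0.012],
    [0,[-0.01,0.006,0],-0.023],
    [0,[-0.015,0.009,0],-0.034],
    [0,[-0.018,0.011,0],-0.039],
    [0,[-0.02,0.012,0],-0.045],
    [0,[-0.023,0.014,0],-0.051],
    [0,[-0.025,0.015,0],-0.056],
    [0,[-0.027,0.017,0],-0.062],
    [0,[-0.03,0.019,0],-0.067]
  ]
}}

```text
t: 16.08
position: [540.8, -95.0, 108.5]
tool_rot: [[0.605, 0.796, 0.001], [0.796, -0.605, -0.001], [-0.0, 0.002, -1.0]]
contact_force: [2.5, -4.1, -2.1]
width: -0.3
```

```bash
python3 arc.py 540.05 -94.3 53.0 42 -128 -129 -130 -131 -132 -133 -134 -135 -136 -137 -138 -139 -140 
```

```text
-128.0 [0, [-0.002, 0.002, 0], -0.006] [539.5 -93.9]
-129.0 [0, [-0.004, 0.003, 0], -0.011] [539.  -93.4]
-130.0 [0, [-0.007, 0.005, 0], -0.017] [538.4 -93. ]
-131.0 [0, [-0.009, 0.007, 0], -0.022] [537.8 -92.5]
-132.0 [0, [-0.011, 0.009, 0], -0.028] [537.3 -92. ]
-133.0 [0, [-0.013, 0.011, 0], -0.033] [536.8 -91.5]
-134.0 [0, [-0.015, 0.013, 0], -0.039] [536.2 -91. ]
-135.0 [0, [-0.017, 0.015, 0], -0.044] [535.7 -90.5]
-136.0 [0, [-0.019, 0.017, 0], -0.050] [535.2 -90. ]
-137.0 [0, [-0.021, 0.019, 0], -0.056] [534.7 -89.4]
-138.0 [0, [-0.023, 0.022, 0], -0.061] [534.2 -88.9]
-139.0 [0, [-0.025, 0.024, 0], -0.067] [533.7 -88.4]
-140.0 [0, [-0.027, 0.026, 0], -0.072] [533.2 -87.8]
```

Request:
{"fn": "move_arm", "kwargs": {
  "commands": [
    [0,[-0.002,0.002,0],-0.006],
    [0,[-0.004,0.003,0],-0.011],
    [0,[-0.007,0.005,0],-0.017],
    [0,[-0.009,0.007,0],-0.022],
    [0,[-0.011,0.009,0],-0.028],
    [0,[-0.013,0.011,0],-0.033],
    [0,[-0.015,0.013,0],-0.039],
    [0,[-0.017,0.015,0],-0.044]
  ]
}}

```text
t: 16.75
position: [537.6, -92.8, 108.8]
tool_rot: [[0.71, 0.704, 0.003], [0.704, -0.71, -0.005], [-0.001, 0.006, -1.0]]
contact_force: [4.8, -8.8, -4.4]
width: -0.3
```

Request:
{"fn": "move_arm", "kwargs": {
  "commands": [
    [0,[-0.002,0.002,0],-0.006],
    [0,[-0.004,0.004,0],-0.012],
    [0,[-0.004,0.004,0],-0.012],
    [0,[-0.004,0.004,0],-0.012]
  ]
}}

```text
t: 17.08
position: [534.0, -88.9, 108.0]
tool_rot: [[0.734, 0.679, -0.002], [0.679, -0.734, 0.002], [0.0, -0.002, -1.0]]
contact_force: [1.7, 0.2, -0.5]
width: -0.3
```

```bash
python3 idx.py 20
```

```text
t 17.0833 [534.  -88.9 108. ] F [ 1.7  0.2 -0.5] alpha -138.3 r 42.1
```

View pics/z20.png

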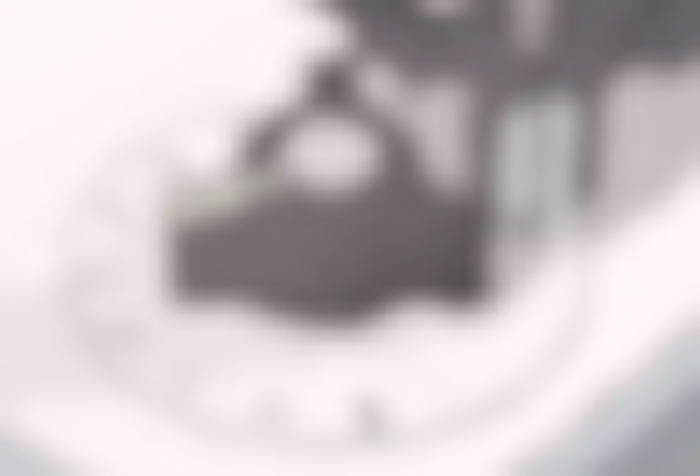

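The dial is on click 3 (index pointing left; line at (175–280, 180–215)). For the last click I'll take small steps.

```bash
python3 arc.py 534.8 -89.55 42.96 42 -139 -141 -143 -145 -147 -148 -149 -150 -151;echo; python3 arc.py 528.55 -81.3 28.9 42 -152 -153 -154 -155 -156 -157 -158 -159 -160 -161 -162 -163 -164
```

```text
-139.0 [0, [-0.004, 0.005, 0], -0.011] [533.7 -88.4]
-141.0 [0, [-0.008, 0.009, 0], -0.022] [532.8 -87.2]
-143.0 [0, [-0.012, 0.014, 0], -0.033] [531.9 -86.1]
-145.0 [0, [-0.015, 0.019, 0], -0.044] [531.  -84.9]
-147.0 [0, [-0.018, 0.024, 0], -0.055] [530.2 -83.7]
-148.0 [0, [-0.020, 0.026, 0], -0.061] [529.8 -83.1]
-149.0 [0, [-0.022, 0.028, 0], -0.066] [529.4 -82.4]
-150.0 [0, [-0.023, 0.031, 0], -0.072] [529.  -81.8]
-151.0 [0, [-0.025, 0.034, 0], -0.078] [528.7 -81.2]

-152.0 [0, [-0.001, 0.003, 0], -0.005] [528.3 -80.5]
-153.0 [0, [-0.002, 0.006, 0], -0.011] [528.  -79.9]
-154.0 [0, [-0.004, 0.008, 0], -0.016] [527.7 -79.2]
-155.0 [0, [-0.005, 0.011, 0], -0.022] [527.3 -78.5]
-156.0 [0, [-0.006, 0.014, 0], -0.027] [527.  -77.9]
-157.0 [0, [-0.007, 0.016, 0], -0.033] [526.7 -77.2]
-158.0 [0, [-0.008, 0.019, 0], -0.038] [526.5 -76.5]
-159.0 [0, [-0.009, 0.022, 0], -0.044] [526.2 -75.9]
-160.0 [0, [-0.010, 0.025, 0], -0.049] [525.9 -75.2]
-161.0 [0, [-0.011, 0.027, 0], -0.055] [525.7 -74.5]
-162.0 [0, [-0.012, 0.030, 0], -0.061] [525.5 -73.8]
-163.0 [0, [-0.013, 0.033, 0], -0.066] [525.2 -73.1]
-164.0 [0, [-0.014, 0.036, 0], -0.072] [525.  -72.4]
```

Request:
{"fn": "move_arm", "kwargs": {
  "commands": [
    [0,[-0.004,0.005,0],-0.011],
    [0,[-0.008,0.009,0],-0.022],
    [0,[-0.012,0.014,0],-0.033],
    [0,[-0.015,0.019,0],-0.044],
    [0,[-0.018,0.024,0],-0.055],
    [0,[-0.02,0.026,0],-0.061],
    [0,[-0.022,0.028,0],-0.066],
    [0,[-0.023,0.031,0],-0.072],
    [0,[-0.025,0.033,0],-0.078]
  ]
}}

```text
t: 17.88
position: [528.6, -81.9, 108.3]
tool_rot: [[0.878, 0.479, 0.0], [0.479, -0.878, -0.001], [-0.001, 0.001, -1.0]]
contact_force: [1.4, -4.8, -1.6]
width: 0.2
```

Request:
{"fn": "move_arm", "kwargs": {
  "commands": [
    [0,[-0.001,0.003,0],-0.005],
    [0,[-0.002,0.006,0],-0.011],
    [0,[-0.004,0.008,0],-0.016],
    [0,[-0.005,0.011,0],-0.022],
    [0,[-0.006,0.014,0],-0.027],
    [0,[-0.007,0.016,0],-0.033],
    [0,[-0.008,0.019,0],-0.038]
  ]
}}

```text
t: 18.47
position: [526.8, -78.9, 108.4]
tool_rot: [[0.929, 0.37, 0.0], [0.37, -0.929, -0.005], [-0.002, 0.005, -1.0]]
contact_force: [1.3, -10.4, -1.2]
width: 0.2
```

Request:
{"fn": "move_arm", "kwargs": {
  "commands": [
    [0,[-0.001,0.003,0],-0.006],
    [0,[-0.001,0.003,0],-0.006],
    [0,[-0.001,0.003,0],-0.006]
  ]
}}

```text
t: 18.72
position: [526.5, -78.0, 108.4]
tool_rot: [[0.935, 0.353, -0.0], [0.353, -0.935, -0.005], [-0.002, 0.004, -1.0]]
contact_force: [-0.5, -6.1, -3.2]
width: 0.3
```

```bash
python3 idx.py 21
```

```text
t 18.7167 [526.5 -78.  108.4] F [-0.5 -6.1 -3.2] alpha -156.1 r 42.6
```

View pics/z21.png

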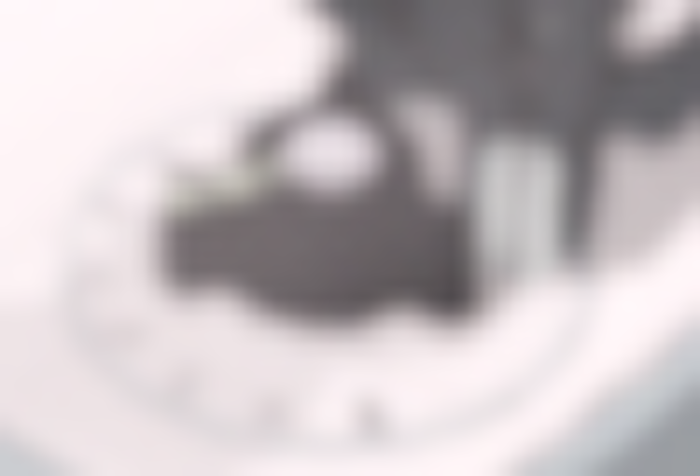

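Request:
{"fn": "move_arm", "kwargs": {
  "commands": [
    [0,[-0.001,0.003,0],-0.006],
    [0,[-0.001,0.003,0],-0.006],
    [0,[-0.001,0.003,0],-0.006]
  ]
}}

```text
t: 19.02
position: [525.8, -74.2, 108.2]
tool_rot: [[0.941, 0.338, -0.0], [0.338, -0.941, 0.002], [0.0, -0.002, -1.0]]
contact_force: [-0.1, 0.8, 0.2]
width: 0.1
```

```bash
python3 idx.py 22
```

```text
t 19.0167 [525.8 -74.2 108.2] F [-0.1  0.8  0.2] alpha -161.3 r 41.8
```

View pics/z22.png

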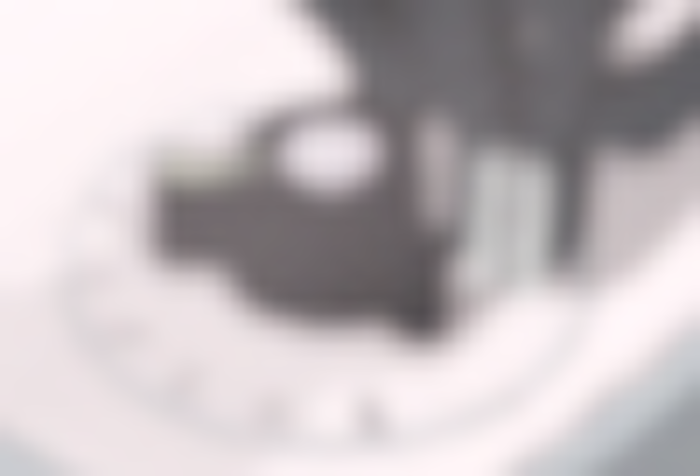

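The finger is free (0.8 N), so the dial has jumped. I'll hold a moment and look again.

Request:
{"fn": "move_arm", "kwargs": {
  "commands": [
    [0,[0,0,0],0],
    [0,[0,0,0],0],
    [0,[0,0,0],0]
  ]
}}

```text
t: 19.32
position: [526.1, -74.8, 108.3]
tool_rot: [[0.941, 0.338, 0.0], [0.338, -0.941, 0.0], [0.0, -0.0, -1.0]]
contact_force: [-0.4, 0.4, 0.0]
width: -0.3
```

```bash
python3 idx.py 23; python3 - <<'E'
from h import *
for k in(3,3.25,3.5,3.75,4,4.25):
    a=np.radians(136.4-24*k); A=np.array([565.4,-60.8,115.5])
    f=lambda X:((proj("side",X)[0]-[235,158]+.5)*14).round(0)
    o=[]
    for j in(0,120,240):
        b=a+np.radians(j); d=np.array([np.cos(b),np.sin(b),0]); o+= [f(A+38.5*d),f(A+38.5*d-[0,0,24])]
    b=a; print(k,np.array(o).tolist())
E
```

```text
t 19.3167 [526.1 -74.8 108.3] F [-0.4  0.4  0. ] alpha -160.3 r 41.7
3 [[162.0, 208.0], [162.0, 296.0], [489.0, 219.0], [485.0, 308.0], [336.0, 36.0], [335.0, 124.0]]
3.25 [[154.0, 196.0], [155.0, 285.0], [478.0, 229.0], [474.0, 318.0], [355.0, 37.0], [353.0, 125.0]]
3.5 [[148.0, 184.0], [149.0, 272.0], [465.0, 239.0], [462.0, 328.0], [374.0, 40.0], [372.0, 128.0]]
3.75 [[144.0, 171.0], [145.0, 260.0], [451.0, 248.0], [448.0, 336.0], [392.0, 43.0], [390.0, 131.0]]
4 [[142.0, 159.0], [143.0, 247.0], [435.0, 255.0], [432.0, 344.0], [410.0, 48.0], [408.0, 136.0]]
4.25 [[142.0, 146.0], [143.0, 235.0], [418.0, 262.0], [415.0, 351.0], [427.0, 54.0], [424.0, 142.0]]
```

View pics/z23.png

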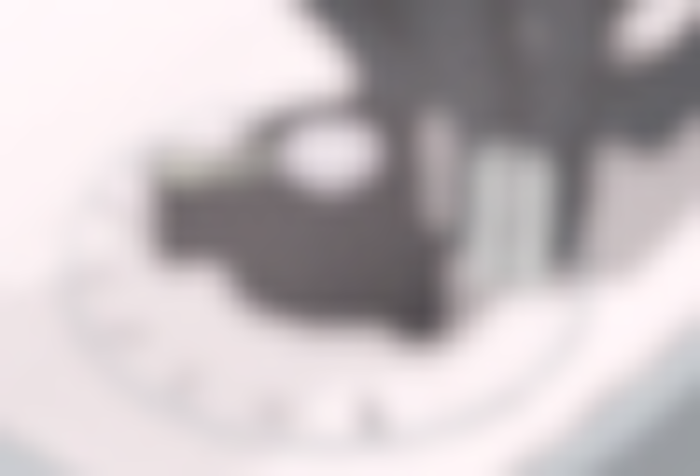

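The index tip (152,168) and lower lobe (425,343) match the click-4 prediction, allowing for the constant offset I saw at click 3. I'll back the finger to mid-bay and lift straight out.

Request:
{"fn": "move_arm", "kwargs": {
  "commands": [
    [0,[0.005,-0.012,0],0.025],
    [0,[0.01,-0.024,0],0.05],
    [0,[0.017,-0.035,0],0.075],
    [0,[0.025,-0.046,0],0.1],
    [0,[0.025,-0.046,0],0.1],
    [0,[0.025,-0.046,0.08],0.1],
    [0,[0.025,-0.046,0.2],0.1],
    [0,[0.025,-0.046,0.36],0.1],
    [0,[0.025,-0.046,0.5],0.1]
  ]
}}

```text
t: 20.12
position: [531.8, -86.2, 234.8]
tool_rot: [[0.792, 0.61, -0.001], [0.61, -0.792, 0.0], [-0.0, -0.001, -1.0]]
contact_force: [0.7, -0.6, -0.7]
width: 0.1
```

Request:
{"fn": "move_arm", "kwargs": {
  "commands": [
    [0,[0,-0.15,0],0],
    [0,[-0.1,-0.3,0.1],0],
    [0,[-0.3,-0.6,0.1],0],
    [0,[-0.3,-0.9,0.1],0],
    [0,[-0.3,-0.9,0.1],0],
    [0,[-0.3,-0.9,0.1],0],
    [0,[-0.3,-0.9,0.1],0],
    [0,[-0.3,-0.9,0.1],0],
    [0,[-0.3,-0.9,0.1],0]
  ]
}}

```text
t: 20.87
position: [457.0, -311.2, 258.0]
tool_rot: [[0.792, 0.611, -0.0], [0.611, -0.792, 0.001], [0.0, -0.001, -1.0]]
contact_force: [0.0, -0.3, 0.2]
width: 0.1
```

```bash
python3 look.py 30 t; python3 - <<'E'
import cv2
im=cv2.imread("pics/t30.png")
cv2.imwrite("pics/f1.png",cv2.resize(im[145:215,240:340],None,fx=8,fy=8,interpolation=cv2.INTER_CUBIC))
E
```

```text
t 20.8667 [ 457.  -311.2  258. ] [ 0.05 -0.34  0.22] yaw 37.6 [-0.73  0.32 -0.16  1.09  0.    0.18]
```

View pics/f1.png

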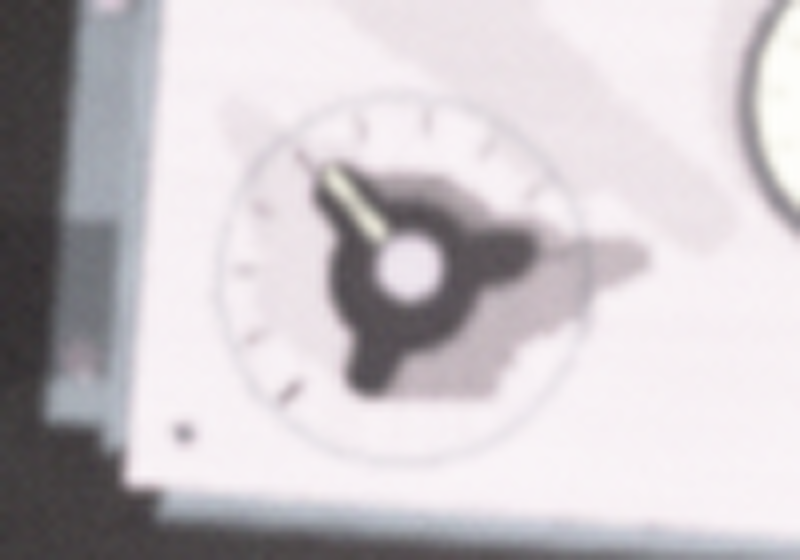

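View pics/t30.png

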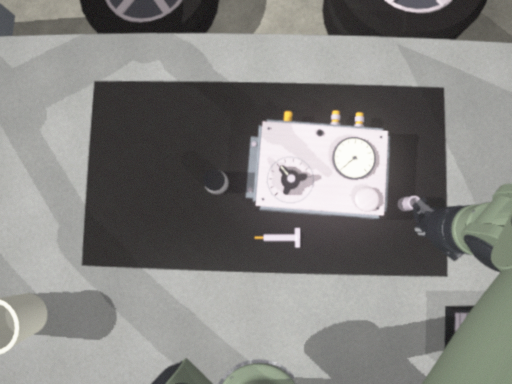

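View pics/sc30.png

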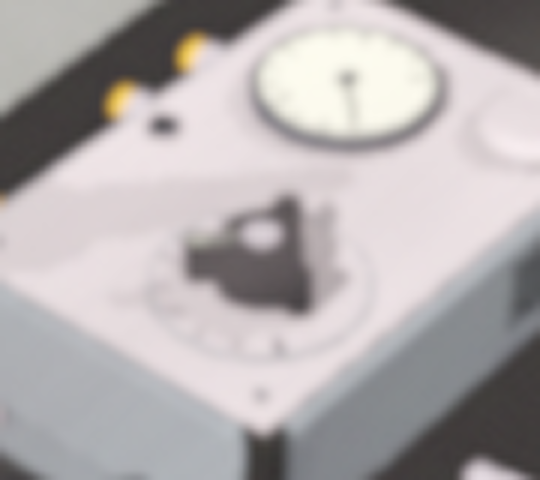

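In the top view the index tip (327,167) points at the fourth tick after zero (304,159). Its direction is about 40°, against 40.4° for tick 4. The loose things are where they were, and the arm is well clear.

```bash
python3 -c "
from plant import env
print(env.finish_job())"
```

```text
the job is handed in; nothing more can be done
None
```

The dial is on its fourth click, and the job was handed in at about 21 s of the 64 s allowed.

- **Zero stop:** I pushed the dial anticlockwise with the shut fingertip from click 2 to its zero stop. The stop felt hard: force rose from 6 to 9 N with about 0.1 mm of movement, and the index sat over the zero tick.
- **Four clicks:** I then pushed the other lobe clockwise. Clicks 1, 2 and 3 each showed in a side picture. At the fourth the dial jumped ahead of the finger, and I never touched it beyond that. The finger then backed off to the middle of the bay and lifted straight out.
- **Last checks:** After retracting, the top view shows the index at about 40.1°, against 40.4° expected for the fourth tick. The loose items look unmoved, the contact force is near zero and the arm is clear.

**Forces:** Readings during pushes peaked at about 11.5 N, higher than the 3–4 N stated for leaving a click. It fell again when I waited, so I took it for a stiff, slow-turning dial and pushed more slowly.

**Disagreement:** On the way to zero the dial seemed to rest at about 0.3 click with no force on the finger. It reached the stop with a further gentle push.

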